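# Clear and load the battery-pack chute

### The arm

A 6-joint arm with a two-finger parallel gripper is mounted at the origin on the work surface. World frame = base frame: x ahead of the robot, y to its left, z up, the work surface at z = 0. Lengths are in m, angles in degrees, forces in N, time in s.
With the tool pointing down it reaches from about 0.3 to 0.75 m from the base axis. Payload 8.5 kg.
Tool frame: the origin (TCP) lies midway between the tips of the shut fingers; the grasp point (between the pads) lies 19 mm behind it (env.grip_depth is the distance from the TCP to the grasp point, in m); x points along the fingers, y is the direction in which the jaws open and shut, and the axes are right-handed (so a half turn about x gives the same grasp; the last joint's range is limited). The gripper opens to 85 mm and grips with 20 to 120 N. Pads are 22 mm wide; open, the fingers measure 114 mm over their backs; the gripper's body (76 mm by 85 mm) begins 54 mm behind the grasp point. The pads swing forward as they close: fully open they stand 13 mm farther back than shut.
Start: joints at [-80.976, 21.807, 74.336, -0, 83.858, -12.336], TCP at [0.2, -0.512, 0.231] pointing down, gripper open.
Joint ranges: [-178.18, 178.18], [-50.72, 133.34], [12.68, 142.11], [-81.47, 261.47], [9.98, 163.14], [-165.26, 165.26]. Speed limits (degrees/s): [136.94, 136.94, 180, 180, 180, 180].

### API

Orientations are given as a 3x3 rotation matrix whose columns are the frame's x, y, z axes.
In Python, from rig import env gives the robot as it stands.
- The arm moves only by the tool play_rows, never from a script. Its arguments are lists of equal length, an entry for each row: "travel": the shift along the world's x, y, z in cm, a list of three; "rotation": the turn, a rotation vector about the world's x, y, z in rad, a list of three; "claw": the finger opening in cm, from 0 to 8.54. A call has 1 to 12 rows; each row shifts and turns the pose as measured when the row begins; what a row does not reach is not made up. A row lasts 1/12 s, in which the tool goes at most 41.7 mm and 7.16 degrees, less where a joint would pass 70% of its speed; a pose out of reach is approached as far as the arm can. A call is refused whole if a number of a shift passes 4.17 or a number of a turn 0.125, either way. A call with a gripper value outside its range is refused whole. The fingers move at their own pace and stop on an object; "squeeze" is the grip in N (left out, the last holds). Time passes only in rows, so rows that do not move let the fingers close. It gives the time, the measured TCP pose, the force and the opening at its end, in the units of the state.
- env.observe(): the state, without advancing time (a new reading comes with each control period).
- env.get_image(name): name is "side" or "top"; returns the picture (420x560x3 uint8, red, green, blue); there is no depth.
- env.camera_info(name): a dict with "vertical_fov" (degrees; the focal length in pixels is half the picture's height over the tangent of half this angle, whatever the lens; pixels are square), "cx", "cy" (the principal point, pixels), "eye" and "rotation" of the camera in the world. Camera axes: x right, y down, z forward; pixel columns grow to the right and rows downward; lengths in m; the calibration is good to about 2 mm. A picture is of the moment at which its call begins. camera_info takes no time and is no camera call.
- env.close_job(): hands the job in, once; it reports no verdict.
The state is a dict: "time_s": time; "q": joint angles; "qvel": joint speeds; "joint_efforts": joint torques, N m; "position": TCP position; "tool_rot": TCP orientation; "ft_force": force on the tool from outside, world axes, zero at the start; "wrist_torque": the same for the moment, N m; "grip_width": finger opening in m.
Only numpy, scipy, OpenCV 4.12 (cv2) and the standard library are available. Lean on these libraries where they do the work, as an engineer would, in place of code of your own. Each camera call takes 0.05 s, during which the arm holds its last target.

### The job

A blue battery pack was dropped into the charger's gravity chute the wrong way round and hangs on the red gate arm. Lift it out, turn it round so that its yellow rib runs on the yellow-striped side, and let it slide down past the gate, and do the same with the other blue pack lying on the bench, so that both rest in the lower lane, one behind the other against the end stop. Let each pack go just above the chute floor, do not throw or drop it, and leave the grey pack and everything else where it is.

Things in the scene. Friction and masses are not known exactly. Their poses are not given: they have to be found in the camera images.
- pack_a: Battery pack, about 0.25 kg: blue block 90 mm long (own x) by 48 mm wide (own y) by 40 mm tall (own z), with one yellow key rib 14 mm wide and 14 mm tall all along the top edge of its +y side, flush with that side (54 mm tall in all at the rib). Origin: centre of the underside. At the start it stands jammed in the chute above the gate, end for end the wrong way (its +x points uphill), its rib against the gate arm.
- pack_a_rib (a point): Middle of the top of pack_a's yellow rib, at (0, 17, 54) mm in pack_a's frame.
- pack_b: Battery pack, about 0.25 kg: blue block 90 mm long (own x) by 48 mm wide (own y) by 40 mm tall (own z), with one yellow key rib 14 mm wide and 14 mm tall all along the top edge of its +y side, flush with that side (54 mm tall in all at the rib). Origin: centre of the underside. At the start it lies right way up on the bench to the robot's right, at any yaw.
- pack_b_rib (a point): Middle of the top of pack_b's yellow rib, at (0, 17, 54) mm in pack_b's frame.
- chute_trough: Fixed straight slick aluminium chute sloping down at 24 deg, roughly to the robot's left, into a grey charger box. Origin: on the floor's surface, centre line, at the gate's uphill face (116 mm above the bench). x points downhill along the floor, y left looking downhill, z out of the floor. The channel is 57 mm wide between 4 mm thick walls. A pack slides through only with its own +x along this +x.
- load (a point): On the chute floor's centre line in the open loading part, 85 mm uphill of the gate. The loading part runs from 155 mm uphill of the gate down to it; walls 8 mm high, a 12 mm lip across its top end. A yellow stripe on its floor marks the +y side, where the rib belongs. A pack let go here, straight, on or just above the floor, slides down by itself.
- gate (a point): Tip of the red gate arm, at (4, 1, 51) mm in the chute's frame. The arm is 8 mm thick along x (0 to 8 mm), reaches from a post outside the -y wall over the -y side to y = +1 mm, 45 to 57 mm above the floor; the +y side is open. A pack's 40 mm block passes under it; its rib passes only beside it, on the +y side.
- stop (a point): Foot of the end stop, on the floor at (195, 0, 0) mm in the chute's frame: a plate 47 mm high that ends the lower lane, which runs from the gate to here with walls 20 mm high. Two packs fit in it nose to tail, origins near x = 150 and 60 mm.
- old_pack: Grey pack of another type, as large as the blue ones but with a grey rib along the middle of its top; on the bench to the right. Origin: centre of the underside. Leave it alone.
- multimeter: Yellow and black handheld multimeter, 170 x 82 x 45 mm, lying on the bench beyond the packs. Origin: centre of the underside. Leave it alone.
- screwdriver: Red-handled screwdriver 190 mm long lying on the bench. Leave it alone.
- pliers: Blue-handled pliers, about 175 x 62 x 15 mm, lying on the bench. Leave it alone.
- phone: Phone, 150 x 73 x 9 mm, lying on the bench. Leave it alone.
- cleaner: Small closed bottle, 56 mm diameter, 120 mm tall, beyond the packs. Leave it alone.
Not all that is in view belongs to the job. What is shaped like the pack_b but purple or turquoise is not meant.

How it is judged (in metres and radians):
On the way, in this order (a step that is already met when the one before it is completed fails the run):
1. the jammed pack has been lifted clear out of the chute (z of pack_a in the frame of chute_trough above 0.058 m), for 0.1 s.
2. a blue pack, rib on the striped side, has slid down past the gate (((x of pack_a in the frame of chute_trough between 0.048 and 0.165 m and y of pack_a in the frame of chute_trough between -0.012 and 0.012 m and z of pack_a in the frame of chute_trough between -0.006 and 0.01 m and y of pack_a_rib in the frame of chute_trough above 0.004 m and z of pack_a_rib in the frame of chute_trough above 0.045 m) or (x of pack_b in the frame of chute_trough between 0.048 and 0.165 m and y of pack_b in the frame of chute_trough between -0.012 and 0.012 m and z of pack_b in the frame of chute_trough between -0.006 and 0.01 m and y of pack_b_rib in the frame of chute_trough above 0.004 m and z of pack_b_rib in the frame of chute_trough above 0.045 m))), for 0.1 s.
At the end, for the whole second after the job is handed in: Both blue packs lie at rest in the lower lane of the chute, entirely past the gate arm, flat on the floor (origin within 12 mm of the centre line and -6 to 10 mm of the floor, 48 to 165 mm downhill of the gate), rib up and on the +y side (x of pack_a in the frame of chute_trough between 0.048 and 0.165 m and y of pack_a in the frame of chute_trough between -0.012 and 0.012 m and z of pack_a in the frame of chute_trough between -0.006 and 0.01 m and y of each of pack_a_rib, pack_b_rib in the frame of chute_trough above 0.004 m and z of each of pack_a_rib, pack_b_rib in the frame of chute_trough above 0.045 m and x of pack_b in the frame of chute_trough between 0.048 and 0.165 m and y of pack_b in the frame of chute_trough between -0.012 and 0.012 m and z of pack_b in the frame of chute_trough between -0.006 and 0.01 m and linear speed of each of pack_a, pack_b below 0.02 m/s); the robot touches nothing.
It fails at once if a blue pack is thrown or dropped from a height (faster than 1.7 m/s) (linear speed of any of pack_a, pack_b above 1.7 m/s).
It fails at once if the grey pack or another bystander is moved more than 30 mm (distance of any of old_pack, multimeter, screwdriver, pliers, phone, cleaner from where it was at the start of the episode above 0.03 m).
It also fails if it takes over 61 s, if anything falls off the work surface, if the arm or the gripper's body presses on something with over 40 N, if the wrist force passes 120 N, or if a joint passes its speed limit or range.

## Working session

There is one attempt and no reset: what is moved stays moved. The work goes in short steps, Python scripts to look and compute and a tool call to move; the robot and the scene stay as the last step left them, time stands still between calls to the robot, and variables do not carry over. Pictures are saved under pics/ and viewed, and the job is handed in when it is done.

Besides the shell and the picture viewer there is one more tool, called after "Emit:" as name(argument=value, ...), one argument or row to a line, values as JSON. play_rows: Moves the arm, as the interface text tells. Its arguments: {"type":"object","properties":{"travel":{"type":"array","items":{"type":"array","items":{"type":"number"}}},"rotation":{"type":"array","items":{"type":"array","items":{"type":"number"}}},"claw":{"type":"array","items":{"type":"number"}},"squeeze":{"type":"number"}},"required":["travel","rotation","claw"]}

```bash
ls; mkdir -p pics; python3 - <<'E'
from rig import env
import cv2
print(env.observe(), env.grip_depth)
for n in("side","top"):
    print(n,env.camera_info(n)); cv2.imwrite(f"pics/{n}0.png",env.get_image(n)[:,:,::-1])
E
```

```text
pics
{'time_s': 0.0, 'q': array([-8.09768773e+01,  2.18400464e+01,  7.43853122e+01,  1.30873945e-03,
        8.38589943e+01, -1.23362982e+01]), 'qvel': array([ 0.01651446,  0.00625843, -0.0283719 , -0.02689456,  0.05731504,
        0.00892696]), 'joint_efforts': array([ 3.22642591e-04, -4.48453510e+01, -2.31278855e+01, -1.62438405e-04,
        4.86030025e-03,  5.97516618e-06]), 'position': array([ 0.20027001, -0.51191915,  0.23071734]), 'tool_rot': array([[-2.08465278e-04,  3.64214842e-01, -9.31314934e-01],
       [ 1.45757723e-03, -9.31313854e-01, -3.64214746e-01],
       [-9.99998916e-01, -1.43338957e-03, -3.36724660e-04]]), 'ft_force': array([ 0.46535928, -0.05019289, -0.40130034]), 'wrist_torque': array([ 0.01345386,  0.02672255, -0.00332225]), 'grip_width': 0.08542322144575096} 0.0187
side {'vertical_fov': 44.98260868335018, 'cx': 276.7953682277216, 'cy': 212.1392930053878, 'eye': array([0.25969473, 0.92391655, 0.95665343]), 'rotation': array([[-0.96413732, -0.17549514,  0.19909968],
       [-0.2648397 ,  0.58728029, -0.76482795],
       [ 0.01729627, -0.79012867, -0.61269692]])}
top {'vertical_fov': 50.134088135117494, 'cx': 276.7179165465895, 'cy': 209.99028963959293, 'eye': array([ 0.31525102, -0.07254725,  1.39335343]), 'rotation': array([[ 0.00810331, -0.98464459,  0.17438282],
       [-0.99994426, -0.00915935, -0.0052519 ],
       [ 0.00676849, -0.17433054, -0.98466393]])}
```

```bash
sleep 1
```

```text
(no output)
```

View pics/side0.png

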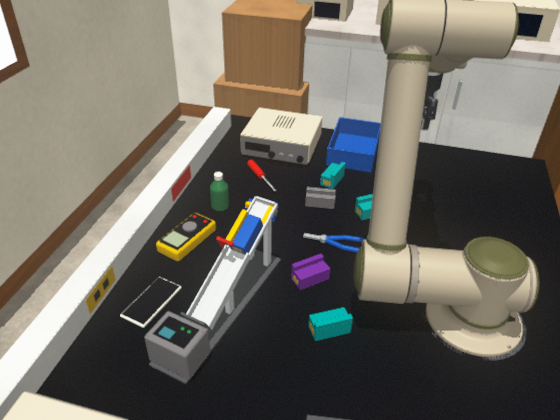

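View pics/top0.png

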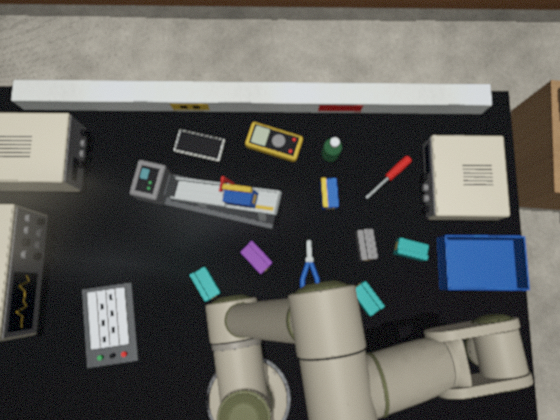

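```bash
python3 - <<'E'
import cv2
a=cv2.imread("pics/top0.png")[110:280,120:420]; cv2.imwrite("pics/topc.png",cv2.resize(a,None,fx=2.6,fy=2.6,interpolation=cv2.INTER_CUBIC))
a=cv2.imread("pics/side0.png")[150:380,130:360]; cv2.imwrite("pics/sidec.png",cv2.resize(a,None,fx=2.6,fy=2.6,interpolation=cv2.INTER_CUBIC))
E
sleep 1
```

```text
(no output)
```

View pics/topc.png

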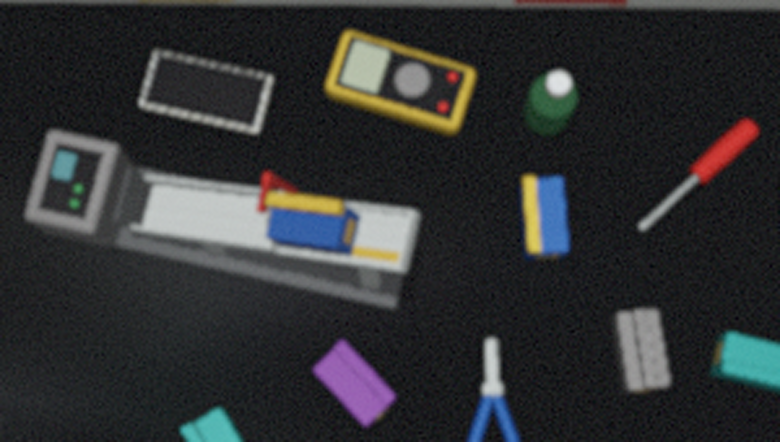

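View pics/sidec.png

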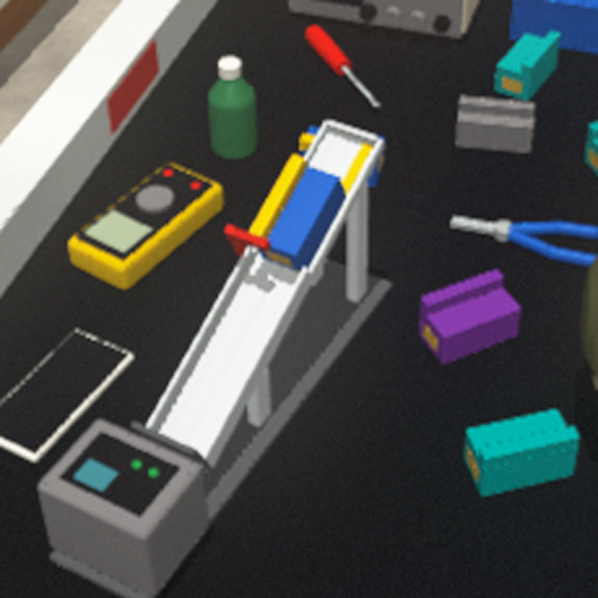

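```bash
cat > h.py <<'E'
import numpy as np,cv2
from rig import env
def cam(n):
    c=env.camera_info(n); f=210/np.tan(np.radians(c["vertical_fov"]/2)); return c,f
def ray(n,u,v):
    c,f=cam(n); d=np.array([(u-c["cx"])/f,(v-c["cy"])/f,1]); d=c["rotation"]@d; return c["eye"],d/np.linalg.norm(d)
def onz(n,u,v,z):
    e,d=ray(n,u,v); return e+d*(z-e[2])/d[2]
def tri(a,b):
    e1,d1=ray("top",*a); e2,d2=ray("side",*b)
    s=np.linalg.lstsq(np.c_[d1,-d2],e2-e1,rcond=None)[0]
    p,q=e1+s[0]*d1,e2+s[1]*d2; return (p+q)/2,np.linalg.norm(p-q)
def proj(n,P):
    c,f=cam(n); p=c["rotation"].T@(np.asarray(P)-c["eye"]); return np.array([c["cx"]+f*p[0]/p[2],c["cy"]+f*p[1]/p[2]])
E
python3 - <<'E'
import cv2
a=cv2.imread("pics/top0.png")[160:235,160:290]; cv2.imwrite("pics/topd.png",cv2.resize(a,None,fx=6,fy=6,interpolation=cv2.INTER_CUBIC))
a=cv2.imread("pics/side0.png")[190:290,195:295]; cv2.imwrite("pics/sided.png",cv2.resize(a,None,fx=6,fy=6,interpolation=cv2.INTER_CUBIC))
a=cv2.imread("pics/side0.png")[260:350,175:275]; cv2.imwrite("pics/sidee.png",cv2.resize(a,None,fx=6,fy=6,interpolation=cv2.INTER_CUBIC))
E
sleep 1
```

```text
(no output)
```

View pics/topd.png

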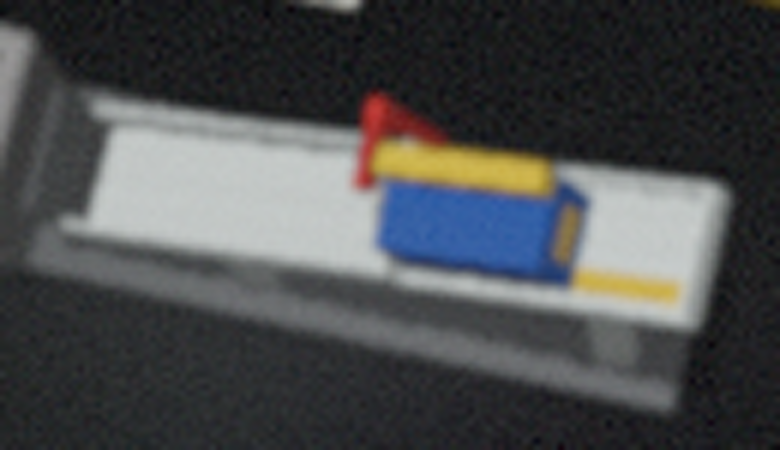

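View pics/sided.png

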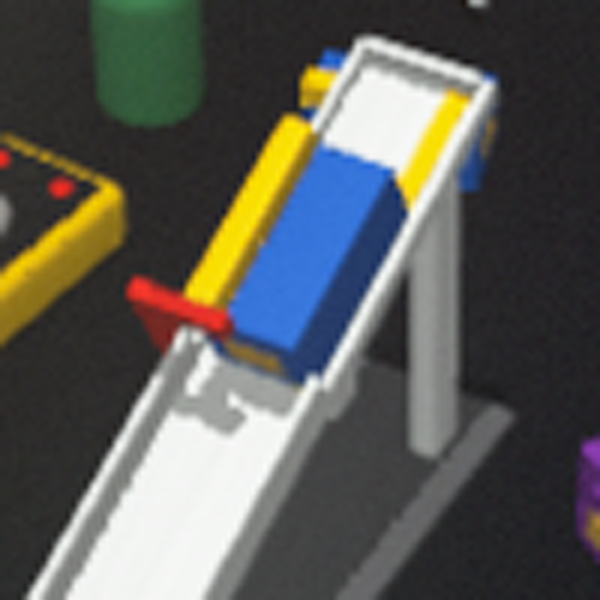

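View pics/sidee.png

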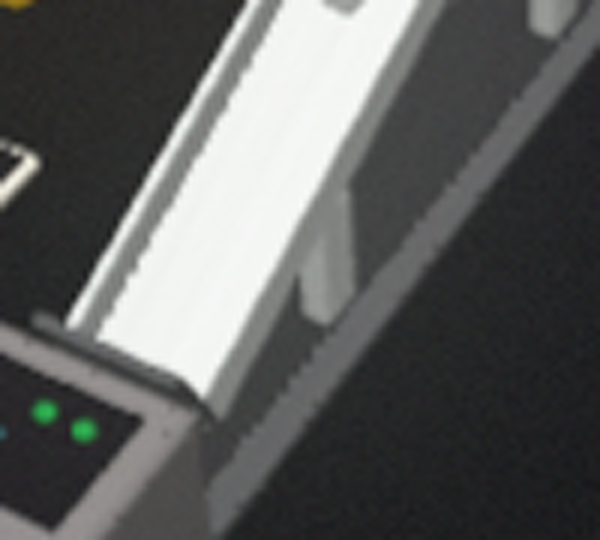

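```bash
cat > m.py <<'E'
from h import *
from scipy.optimize import least_squares
o={"t":(160,160),"s":(195,190),"e":(175,260)}
def px(k,u,v): return ((u+.5)/6-.5+o[k][0],(v+.5)/6-.5+o[k][1])
pts={"A":([-157,-32.5,12],px("t",727,182),px("s",362,38)),"B":([-157,32.5,12],px("t",698,330),px("s",495,80)),
"G":([4,1,51],px("t",362,185),px("s",230,323)),
"L":([193,-32.5,20],px("t",88,103),px("e",65,325)),
"R":([193,32.5,20],px("t",62,225),px("e",214,412))}
def T(p):
    a,t=p[2],np.radians(24)
    X=np.array([np.cos(a)*np.cos(t),np.sin(a)*np.cos(t),-np.sin(t)]);Y=np.array([-np.sin(a),np.cos(a),0]);Z=np.cross(X,Y)
    return np.c_[X,Y,Z],np.array([p[0],p[1],.116])
def f(p):
    R,t=T(p);r=[]
    for l,a,b in pts.values():
        P=R@(np.array(l)/1e3)+t; r+=list(proj("top",P)-a)+list(proj("side",P)-b)
    return r
if __name__=="__main__":
    for k,(l,a,b) in pts.items(): print(k,*tri(a,b))
    s=least_squares(f,[.5,.2,1.5]); print(s.x,np.degrees(s.x[2])); print(np.round(np.reshape(s.fun,(-1,4)),1))
    R,t=T(s.x)
    for k,(l,a,b) in pts.items(): print(k,np.round(1e3*R.T@(tri(a,b)[0]-t),1),l)
E
python3 m.py
```

```text
A [ 0.58432413 -0.08983112  0.18461803] 0.0025250877748550665
B [ 0.51824411 -0.0766941   0.1847048 ] 0.0033661917205388
G [0.58583108 0.0801378  0.16414069] 0.0025342531038780574
L [0.6497339  0.23271339 0.06411719] 0.0013871863141411336
R [0.58739338 0.24562352 0.05045307] 0.005172832676630016
[0.58000529 0.05638043 1.35744865] 77.77607873986389
[[-1.3  0.6 -0.2 -1.1]
 [-1.7 -1.2 -0.  -0.8]
 [ 0.1  1.3  0.1  1.1]
 [ 1.6  0.6  0.1  1.3]
 [ 0.4  0.5 -0.9 -2.5]]
A [-157.6  -35.2    4.9] [-157, -32.5, 12]
B [-158.7   32.2    4.5] [-157, 32.5, 12]
G [ 2.8 -0.7 53.9] [4, 1, 51]
L [192.  -30.8  28.7] [193, -32.5, 20]
R [197.1  32.8  16. ] [193, 32.5, 20]
```

```bash
cat > plan.py <<'E'
from h import *
from m import T
from scipy.spatial.transform import Rotation as Ro
CH=[0.5800,0.0564,1.3574]
def delta(P,R):
    s=env.observe(); d=(np.asarray(P)-s["position"])*100
    rv=Ro.from_matrix(R@s["tool_rot"].T).as_rotvec()
    print("t%.2f"%s["time_s"],"d cm",np.round(d,2),"rv",np.round(rv,3),"ang",round(float(np.degrees(np.linalg.norm(rv))),1),"rows>=",round(max(np.abs(d).max()/4.1,np.linalg.norm(rv)/.12),1),"q",np.round(s["q"],1))
def chpose(l,flip=1,beta=0):
    """l: mm in chute frame; tool x=-Z rotated by beta (deg) about chute Y"""
    R,t=T(CH); X,Y,Z=R.T
    x=-(Z*np.cos(np.radians(beta))+X*np.sin(np.radians(beta))); y=flip*Y
    return R@(np.array(l)/1e3)+t, np.c_[x,y,np.cross(x,y)]
E
python3 - <<'E'
from plan import *
im=cv2.imread("pics/top0.png"); hsv=cv2.cvtColor(im,cv2.COLOR_BGR2HSV)
R,t=T(CH)
for nm,lo,hi in(("yel",(18,120,100),(35,255,255)),("blue",(100,130,60),(125,255,255))):
  for view in("top","side"):
    h=cv2.cvtColor(cv2.imread(f"pics/{view}0.png"),cv2.COLOR_BGR2HSV)
    m=cv2.inRange(h,lo,hi); n,lab,st,ce=cv2.connectedComponentsWithStats(m)
    for i in range(1,n):
        if st[i,4]>15:
            c=np.argwhere(lab==i)[:,::-1].astype(np.float32); r=cv2.minAreaRect(c)
            print(nm,view,st[i],np.round(ce[i],1),[np.round(v,1) for v in r])
E
```

```text
yel top [171 104   9   5  36] [175.2 105.8] [array([175., 106.]), array([4., 8.]), np.float64(90.0)]
yel top [183 104  26   6  69] [197.7 105.9] [array([195.5, 106.5]), array([25.,  5.]), np.float64(-0.0)]
yel top [245 121  58  40 593] [273.9 142.7] [array([273.4, 140.7]), array([54.8, 26.8]), np.float64(17.1)]
yel top [321 177   6  30 137] [323.4 191.7] [array([323.4, 191.5]), array([29.2,  4.7]), np.float64(87.1)]
yel top [222 183  30   9 168] [237.1 187.2] [array([236.7, 187. ]), array([29.4,  5.8]), np.float64(7.1)]
yel top [256 206  16   4  32] [263.9 207.3] [array([263.5, 207.2]), array([15.3,  2. ]), np.float64(8.1)]
yel side [324 180   6   5  20] [326.4 182.3] [array([326.4, 182.3]), array([6. , 2.8]), np.float64(18.4)]
yel side [245 201   6   7  29] [246.9 203.8] [array([247.5, 204. ]), array([6., 5.]), np.float64(90.0)]
yel side [261 205  12  19  76] [266.7 213.7] [array([266.6, 213.8]), array([ 3.9, 19.6]), np.float64(28.1)]
yel side [226 209  22  32 258] [236.6 224.8] [array([236.6, 224.9]), array([ 7.6, 35.1]), np.float64(29.5)]
yel side [156 213  60  48 740] [186.6 242.
[... 338 characters left out ...]
. , 198.5]), array([32., 15.]), np.float64(0.0)]
blue top [ 436  234   93   58 5043] [482.  262.3] [array([482. , 262.5]), array([57., 92.]), np.float64(90.0)]
blue top [299 263  21  25 291] [308.4 273.7] [array([309., 275.]), array([24., 20.]), np.float64(90.0)]
blue side [ 326  118   54   55 2245] [353.6 144.1] [array([352.4, 143.8]), array([49.1, 50.3]), np.float64(9.2)]
blue side [234 214  29  39 632] [247.8 232.9] [array([247.6, 232.9]), array([18.4, 37.1]), np.float64(28.1)]
blue side [272 215   4   7  19] [273.4 218.4] [array([273.5, 218.2]), array([2.8, 6.3]), np.float64(18.4)]
blue side [325 234  39  19 389] [343.4 241.6] [array([343.5, 241.8]), array([37.2, 16.3]), np.float64(9.5)]
```

```bash
python3 - <<'E'
from plan import *
R,t=T(CH)
loc=lambda P: np.round(1e3*R.T@(P-t),1)
def onplane(n,u,v,z):
    e,d=ray(n,u,v); p0=t+R[:,2]*z/1e3; return loc(e+d*((p0-e)@R[:,2])/(d@R[:,2]))
print("rib tri",loc(tri((237.1,187.2),(236.6,224.8))[0]),tri((237.1,187.2),(236.6,224.8))[1])
print("rib plane54",onplane("top",237.1,187.2,54),onplane("side",236.6,224.8,54))
print("stripe",onplane("top",263.7,207.2,0),onplane("side",266.7,213.7,0))
print("stripe tri",loc(tri((263.7,207.2),(266.7,213.7))[0]))
from m import px
# floor edges / walls
for nm,k,u,v,z in (("lane -y wall top out","e",240,20,20),("same","e",130,215,20),("+y","e",415,30,20),("+y","e",330,190,20),("floor -y edge","e",280,15,0),("floor-y","e",150,255,0),("load +y wall outer top","s",495,85,8),("","s",410,230,8),("","s",320,380,8),("-y top out","s",362,38,8),("top lane -y outer","t",110,96,20),("","t",340,130,20),("load -y","t",722,182,8),("","t",600,165,8),("load+y","t",400,277,8),("","t",690,328,8)):
    print(nm,onplane("top" if k=="t" else "side",*px(k,u,v),z))
# pack b
print("b yellow top z54",onz("top",323.4,191.6,.054),"blue z40",onz("top",333.2,192.1,.04))
for ends in ((("top",322.0,177.5),("top",324.5,206)),): 
    pass
h=cv2.cvtColor(cv2.imread("pics/top0.png"),cv2.COLOR_BGR2HSV)
m=cv2.inRange(h,(18,120,100),(35,255,255))[170:215,315:345]|cv2.inRange(h,(100,130,60),(125,255,255))[170:215,315:345]
c=np.argwhere(m)[:,::-1].astype(np.float32)+[315,170]
b=cv2.boxPoints(cv2.minAreaRect(c.astype(np.float32))); print(cv2.minAreaRect(c.astype(np.float32)))
for q in b: print(np.round(q,1),np.round(onz("top",*q,.047),4))
E
```

```text
rib tri [-46.6 -17.5  50. ] 0.001307850978812344
rib plane54 [-48.7 -17.2  54. ] [-45.  -14.8  54. ]
stripe [-115.2   17.4    0. ] [-122.8   17.2    0. ]
stripe tri [-119.4   19.6    7.4]
lane -y wall top out [ 53.1 -33.1  20. ]
same [142.  -33.2  20. ]
+y [30.7 36.2 20. ]
+y [102.9  36.4  20. ]
floor -y edge [ 39.  -28.3   0. ]
floor-y [149.1 -27.   -0. ]
load +y wall outer top [-154.6   33.     8. ]
 [-79.2  30.    8. ]
 [-4.4 26.2  8. ]
-y top out [-156.2  -32.3    8. ]
top lane -y outer [187.1 -38.7  20. ]
 [ 46.  -35.3  20. ]
load -y [-156.1  -35.4    8. ]
 [-92.1 -36.5   8. ]
load+y [-0.1 30.2  8. ]
 [-156.9   34.1    8. ]
b yellow top z54 [ 0.61080934 -0.22178997  0.054     ] blue z40 [ 0.61261045 -0.25359521  0.04      ]
((329.80938720703125, 192.44943237304688), (31.81292724609375, 17.528301239013672), 86.42366790771484)
[320.1 177.1] [ 0.658  -0.2127  0.047 ]
[337.6 176. ] [ 0.662  -0.2669  0.047 ]
[339.5 207.8] [ 0.5623 -0.2714  0.047 ]
[322.1 208.9] [ 0.5584 -0.2179  0.047 ]
```

```bash
python3 - <<'E'
import cv2
a=cv2.imread("pics/top0.png")[165:225,305:375]; cv2.imwrite("pics/tope.png",cv2.resize(a,None,fx=10,fy=10,interpolation=cv2.INTER_CUBIC))
E
```

```text
(no output)
```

View pics/tope.png

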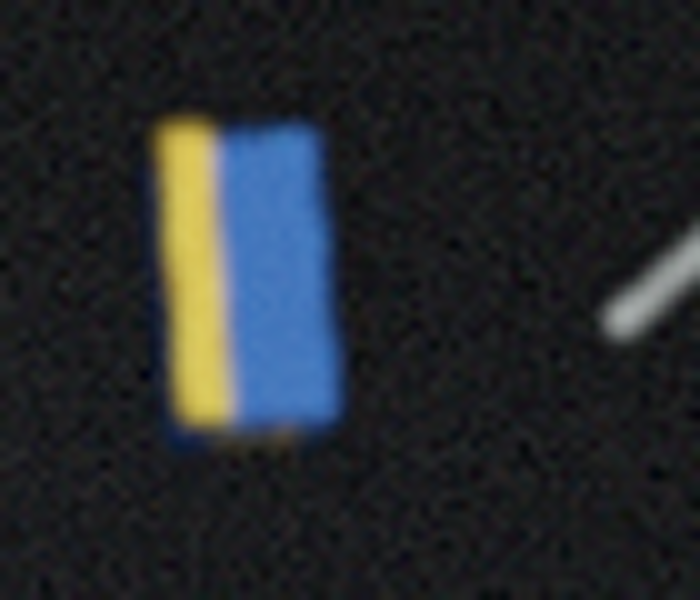

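```bash
python3 - <<'E'
from plan import *
for u,v,z in((305+33.3-.45,165+27.5,.04),(305+22.5-.45,165+27,.054),(305+16.5-.45,165+27,.054),(305+18.8-.5,165+12,.054),(305+20.5-.5,165+42.5,.054),(305+27-.5,165+12.3,.04),(305+28.5-.5,165+43,.04)): print(np.round(onz("top",u,v,z),4))
l=chpose([-45,0,100],-1); delta(*l); print(l[0])
delta(*chpose([-45,0,100],1))
E
```

```text
[ 0.6115 -0.2679  0.04  ]
[ 0.6097 -0.2329  0.054 ]
[ 0.6095 -0.2146  0.054 ]
[ 0.6567 -0.2219  0.054 ]
[ 0.5615 -0.2262  0.054 ]
[ 0.6596 -0.249   0.04  ]
[ 0.5627 -0.2523  0.04  ]
t0.10 d cm [37.96 56.79 -0.51] rv [-0.333  0.282  0.97 ] ang 60.9 rows>= 13.9 q [-81.   21.8  74.4   0.   83.9 -12.3]
[0.57990769 0.05597401 0.22565769]
t0.10 d cm [37.96 56.79 -0.51] rv [-0.333 -0.388 -2.12 ] ang 124.9 rows>= 18.2 q [-81.   21.8  74.4   0.   83.9 -12.3]
```

Emit:
play_rows(
  travel=[
    [2.5,3.75,0.1],
    [2.5,3.75,0.1],
    [2.5,3.75,0.1],
    [2.5,3.75,0.1],
    [2.5,3.75,0.1],
    [2.5,3.75,0.1],
    [2.5,3.75,0.1],
    [2.5,3.75,0.1],
    [2.5,3.75,0.1],
    [2.5,3.75,0.1],
    [2.5,3.75,0.1],
    [2.5,3.75,0.1],
  ],
  rotation=[
    [-0.022,0.019,0.065],
    [-0.022,0.019,0.065],
    [-0.022,0.019,0.065],
    [-0.022,0.019,0.065],
    [-0.022,0.019,0.065],
    [-0.022,0.019,0.065],
    [-0.022,0.019,0.065],
    [-0.022,0.019,0.065],
    [-0.022,0.019,0.065],
    [-0.022,0.019,0.065],
    [-0.022,0.019,0.065],
    [-0.022,0.019,0.065],
  ],
  claw=[8.5,8.5,8.5,8.5,8.5,8.5,8.5,8.5,8.5,8.5,8.5,8.5],
)

```text
time_s: 1.1
position: [0.4728, -0.0922, 0.2385]
tool_rot: [[-0.106, 0.927, -0.36], [-0.33, -0.374, -0.866], [-0.938, 0.028, 0.346]]
ft_force: [0.5, -1.0, -0.5]
grip_width: 0.0847
```

```bash
python3 - <<'E'
from plan import *
delta(*chpose([-45,0,100],-1))
E
```

```text
t1.10 d cm [10.71 14.81 -1.28] rv [-0.055  0.046  0.169] ang 10.5 rows>= 3.6 q [-14.4  17.2  82.9 -20.5  81.6  11.2]
```

Emit:
play_rows(
  travel=[
    [2.7,3.7,-0.2],
    [2.7,3.7,-0.3],
    [2.7,3.7,-0.3],
    [1.3,1.8,-0.2],
    [0.4,0.5,0],
  ],
  rotation=[
    [-0.014,0.012,0.042],
    [-0.014,0.012,0.042],
    [-0.014,0.012,0.042],
    [-0.007,0.006,0.021],
    [0,0,0],
  ],
  claw=[8.5,8.5,8.5,8.5,8.5],
)

```text
time_s: 1.52
position: [0.564, 0.0399, 0.227]
tool_rot: [[-0.088, 0.977, -0.195], [-0.395, -0.214, -0.893], [-0.914, -0.002, 0.405]]
ft_force: [-0.7, -1.3, -0.1]
grip_width: 0.0848
```

```bash
python3 - <<'E'
from plan import *
delta(*chpose([-45,0,100],-1)); delta(*chpose([-45,0,12],-1))
E
```

```text
t1.52 d cm [ 1.59  1.61 -0.13] rv [-0.003 -0.001  0.003] ang 0.2 rows>= 0.4 q [  2.3  28.3  68.  -23.   90.2  15.9]
t1.52 d cm [ 0.83 -1.89 -8.17] rv [-0.003 -0.001  0.003] ang 0.2 rows>= 2.0 q [  2.3  28.3  68.  -23.   90.2  15.9]
```

```bash
python3 - <<'E'
from plan import *
delta(*chpose([-39,0,65],-1,-20)); delta(*chpose([-39,0,14],-1,-20)); R,t=T(CH); print(R*10)
E
```

```text
t1.52 d cm [ 1.4   0.75 -3.57] rv [ 0.339 -0.075  0.002] ang 19.9 rows>= 2.9 q [  2.3  28.3  68.  -23.   90.2  15.9]
t1.52 d cm [ 0.96 -1.27 -8.23] rv [ 0.339 -0.075  0.002] ang 19.9 rows>= 2.9 q [  2.3  28.3  68.  -23.   90.2  15.9]
[[ 1.93471026 -9.77317277  0.8613885 ]
 [ 8.92823759  2.11780404  3.97510749]
 [-4.06736643  0.          9.13545458]]
```

Emit:
play_rows(
  travel=[
    [0.5,0.25,-0.6],
    [0.5,0.25,-1],
    [0.4,0.25,-1],
    [0,0,-1],
  ],
  rotation=[
    [0.1,-0.022,0],
    [0.1,-0.022,0],
    [0.1,-0.022,0],
    [0.03,-0.007,0],
  ],
  claw=[8.5,8.5,8.5,8.5],
)

```text
time_s: 1.85
position: [0.5798, 0.0514, 0.1895]
tool_rot: [[-0.011, 0.978, -0.209], [-0.063, -0.209, -0.976], [-0.998, 0.002, 0.064]]
ft_force: [-0.1, -0.7, -0.6]
grip_width: 0.0851
```

```bash
python3 - <<'E'
from plan import *
delta(*chpose([-39,0,65],-1,-20)); delta(*chpose([-39,0,14],-1,-20))
cv2.imwrite("pics/side1.png",cv2.resize(env.get_image("side")[150:330,150:350,::-1],None,fx=3,fy=3,interpolation=cv2.INTER_CUBIC))
cv2.imwrite("pics/top1.png",cv2.resize(env.get_image("top")[110:280,130:330,::-1],None,fx=3,fy=3,interpolation=cv2.INTER_CUBIC))
E
```

```text
t1.85 d cm [-0.17 -0.39  0.18] rv [-0.005  0.003 -0.003] ang 0.4 rows>= 0.1 q [-4.9 27.3 72.4 -3.7 80.6  7.8]
t1.85 d cm [-0.61 -2.42 -4.48] rv [-0.005  0.003 -0.003] ang 0.4 rows>= 1.1 q [-4.9 27.3 72.4 -3.7 80.6  7.8]
```

View pics/side1.png

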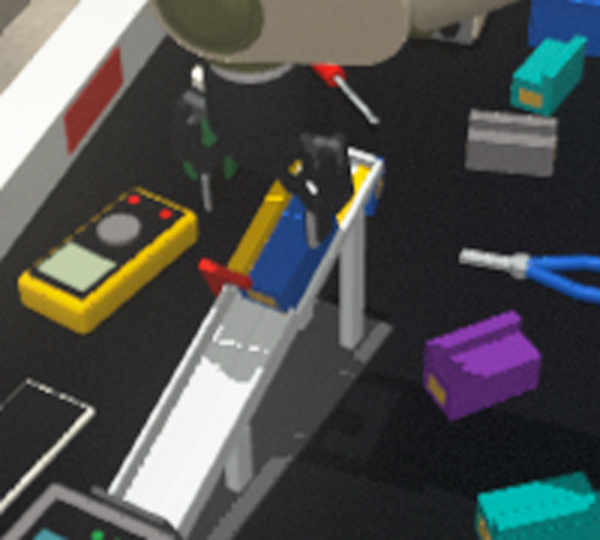

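View pics/top1.png

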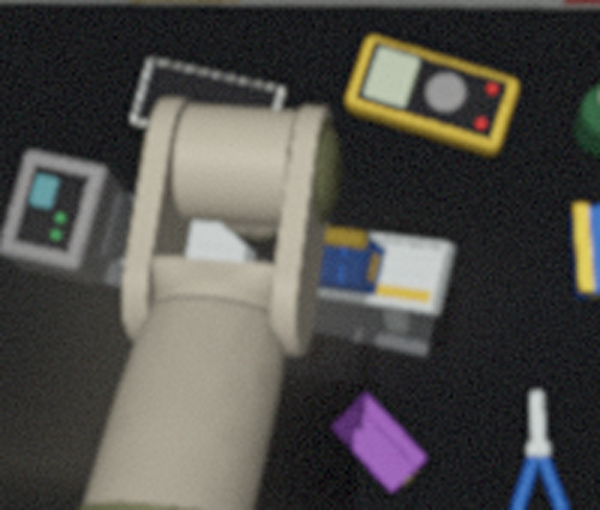

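Emit:
play_rows(
  travel=[
    [-0.2,-0.4,0],
    [-0.15,-0.7,-1.5],
    [-0.15,-0.7,-1.5],
    [-0.15,-0.6,-1.4],
    [0,0,0],
  ],
  rotation=[
    [-0.005,0.003,-0.003],
    [0,0,0],
    [0,0,0],
    [0,0,0],
    [0,0,0],
  ],
  claw=[8.5,8.5,8.5,8.5,8.5],
)

```text
time_s: 2.37
position: [0.5709, 0.0243, 0.1461]
tool_rot: [[-0.019, 0.977, -0.213], [-0.081, -0.214, -0.974], [-0.997, -0.001, 0.083]]
ft_force: [-0.3, 0.6, -1.3]
grip_width: 0.0851
```

```bash
python3 - <<'E'
from plan import *
delta(*chpose([-39,0,14],-1,-20)); print(env.observe()["ft_force"])
E
```

```text
t2.37 d cm [ 0.27  0.29 -0.15] rv [ 0.013 -0.004  0.002] ang 0.8 rows>= 0.1 q [-7.3 28.8 77.7 -4.9 74.1  6.5]
[-0.33790529  0.58252429 -1.26163093]
```

Small correction, then close gently.

Emit:
play_rows(
  travel=[
    [0.3,0.3,-0.15],
    [0,0,0],
    [0,0,0],
    [0,0,0],
    [0,0,0],
    [0,0,0],
    [0,0,0],
    [0,0,0],
  ],
  rotation=[
    [0.013,-0.004,0.002],
    [0,0,0],
    [0,0,0],
    [0,0,0],
    [0,0,0],
    [0,0,0],
    [0,0,0],
    [0,0,0],
  ],
  claw=[8.5,4.2,4.2,4.2,4.2,4.2,4.2,4.2],
  squeeze=40,
)

```text
time_s: 3.03
position: [0.5755, 0.0287, 0.1491]
tool_rot: [[-0.01, 0.978, -0.209], [-0.071, -0.21, -0.975], [-0.997, 0.005, 0.071]]
ft_force: [-0.3, -0.8, -2.2]
grip_width: 0.0476
```

```bash
python3 - <<'E'
from plan import *
delta(*chpose([-39,0,14],-1,-20)); s=env.observe();print(s["ft_force"],s["grip_width"])
R,t=T(CH); print(1e3*R.T@(s["position"]-t)); print(np.degrees(np.arcsin(R.T@s["tool_rot"])).round(1))
cv2.imwrite("pics/side2.png",cv2.resize(env.get_image("side")[180:300,190:310,::-1],None,fx=5,fy=5,interpolation=cv2.INTER_CUBIC))
E
```

```text
t3.03 d cm [-0.18 -0.15 -0.44] rv [ 0.002  0.005 -0.002] ang 0.3 rows>= 0.1 q [-7.1 28.8 77.1 -4.2 74.3  6.2]
[-0.26721783 -0.84962746 -2.19799672] 0.047600816463564545
[-39.0788007   -1.47785844  18.79075633]
[[ 19.9   0.  -70.1]
 [ -0.3 -89.7  -0.1]
 [-70.1   0.3 -19.9]]
```

View pics/side2.png

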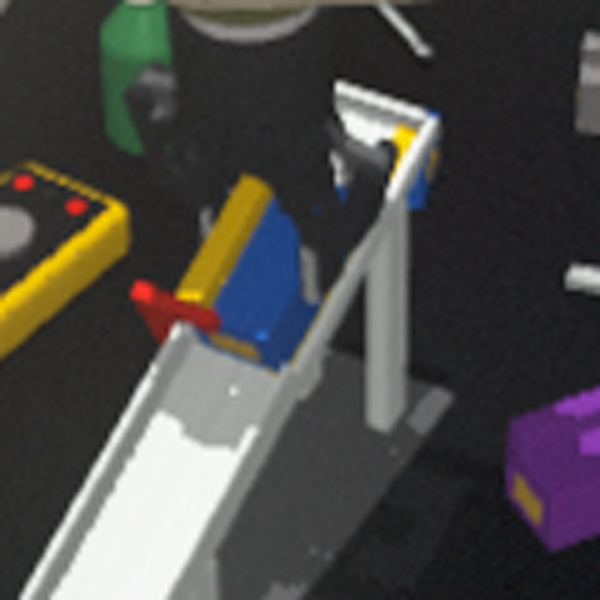

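Emit:
play_rows(
  travel=[
    [0,-0.2,0.3],
    [0.05,0.2,1.0],
    [0.05,0.3,1.5],
    [0.1,0.4,2.0],
    [0.1,0.4,2.0],
    [0,0,0],
  ],
  rotation=[
    [0,0,0],
    [0,0,0],
    [0,0,0],
    [0,0,0],
    [0,0,0],
    [0,0,0],
  ],
  claw=[4.2,4.2,4.2,4.2,4.2,4.2],
  squeeze=60,
)

```text
time_s: 3.58
position: [0.5771, 0.0398, 0.2184]
tool_rot: [[-0.016, 0.978, -0.209], [-0.069, -0.21, -0.975], [-0.998, -0.001, 0.07]]
ft_force: [-0.5, -0.6, -1.2]
grip_width: 0.0469
```

```bash
python3 - <<'E'
from plan import *
s=env.observe();print(s["ft_force"],s["grip_width"])
R,t=T(CH); print(1e3*R.T@(s["position"]-t)); print(np.degrees(np.arcsin(R.T@s["tool_rot"])).round(1))
delta(*chpose([-65,0,110],1,20))
a=env.get_image("side"); cv2.imwrite("pics/side3r.png",a[:,:,::-1])
cv2.imwrite("pics/side3.png",cv2.resize(a[160:290,190:310,::-1],None,fx=5,fy=5,interpolation=cv2.INTER_CUBIC))
E
```

```text
[-0.48139585 -0.56877849 -1.19677776] 0.046911238724400436
[-57.06566208  -0.67692382  86.73457454]
[[ 20.    0.1 -70. ]
 [  0.  -89.9  -0.1]
 [-70.   -0.  -20. ]]
t3.58 d cm [-0.02  0.23  2.45] rv [0.271 1.249 2.868] ang 179.9 rows>= 26.2 q [-6.  25.8 70.1 -4.  84.6  6.6]
```

View pics/side3.png

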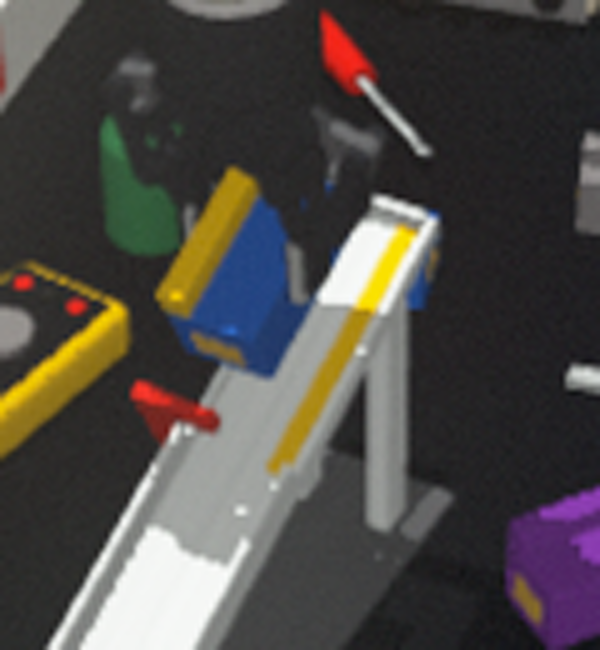

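Emit:
play_rows(
  travel=[
    [0,0.1,0.5],
    [0,0.1,0.5],
    [0,0.1,0.5],
    [0,0.1,0.5],
    [0,0,0.4],
    [0,0,0],
    [0,0,0],
    [0,0,0],
    [0,0,0],
    [0,0,0],
    [0,0,0],
    [0,0,0],
  ],
  rotation=[
    [0.01,0.046,0.105],
    [0.01,0.046,0.105],
    [0.01,0.046,0.105],
    [0.01,0.046,0.105],
    [0.01,0.046,0.105],
    [0.01,0.046,0.105],
    [0.01,0.046,0.105],
    [0.01,0.046,0.105],
    [0.01,0.046,0.105],
    [0.01,0.046,0.105],
    [0.01,0.046,0.105],
    [0.01,0.046,0.105],
  ],
  claw=[4.2,4.2,4.2,4.2,4.2,4.2,4.2,4.2,4.2,4.2,4.2,4.2],
)

```text
time_s: 4.63
position: [0.572, 0.0391, 0.2229]
tool_rot: [[-0.428, 0.303, 0.851], [-0.275, 0.854, -0.442], [-0.861, -0.423, -0.282]]
ft_force: [0.3, 0.4, -1.9]
grip_width: 0.047
```

```bash
python3 - <<'E'
from plan import *
R,t=T(CH); s=env.observe(); print(1e3*R.T@(s["position"]-t))
delta(*chpose([-65,0,110],1,20))
E
```

```text
[-60.43453226   4.20447735  90.09057477]
t4.63 d cm [0.49 0.29 2.  ] rv [0.177 0.663 1.541] ang 96.6 rows>= 14.1 q [ -0.6  38.1  52.7 -17.9 114.4 -70.8]
```

Emit:
play_rows(
  travel=[
    [0,0,0.4],
    [0,0,0.4],
    [0,0,0.4],
    [0.1,0,0.4],
    [0.1,0,0.3],
    [0.1,0,0.3],
    [0.1,0,0.2],
    [0.1,0,0.2],
    [0,0,0],
    [0,0,0],
    [0,0,0],
    [0,0,0],
  ],
  rotation=[
    [0.013,0.048,0.112],
    [0.013,0.048,0.112],
    [0.013,0.048,0.112],
    [0.013,0.048,0.112],
    [0.013,0.048,0.112],
    [0.013,0.048,0.112],
    [0.013,0.048,0.112],
    [0.013,0.048,0.112],
    [0.013,0.048,0.112],
    [0.013,0.048,0.112],
    [0.013,0.048,0.112],
    [0.013,0.048,0.112],
  ],
  claw=[4.2,4.2,4.2,4.2,4.2,4.2,4.2,4.2,4.2,4.2,4.2,4.2],
)

```text
time_s: 5.63
position: [0.5761, 0.0351, 0.2255]
tool_rot: [[-0.229, -0.924, 0.307], [-0.673, 0.378, 0.636], [-0.703, -0.061, -0.708]]
ft_force: [-1.1, -0.2, -1.5]
grip_width: 0.047
```

```bash
python3 - <<'E'
from plan import *
R,t=T(CH); s=env.observe(); print(1e3*R.T@(s["position"]-t))
delta(*chpose([-65,0,90],1,20))
E
```

```text
[-64.33024174  -0.72072243  91.25489159]
t5.63 d cm [-0.09 -0.09 -0.09] rv [0.038 0.052 0.176] ang 10.7 rows>= 1.6 q [   8.    37.2   60.8  -40.6  102.7 -150. ]
```

Emit:
play_rows(
  travel=[
    [0,0,0],
    [0,0,0],
    [0,0,0],
  ],
  rotation=[
    [0.025,0.034,0.115],
    [0.013,0.018,0.062],
    [0,0,0],
  ],
  claw=[4.2,4.2,4.2],
)

```text
time_s: 5.88
position: [0.5745, 0.0352, 0.2198]
tool_rot: [[-0.148, -0.98, 0.133], [-0.68, 0.198, 0.706], [-0.718, 0.014, -0.696]]
ft_force: [-1.3, -1.3, -2.7]
grip_width: 0.0468
```

```bash
python3 - <<'E'
from plan import *
R,t=T(CH); s=env.observe(); print(1e3*R.T@(s["position"]-t))
delta(*chpose([-65,0,90],1,20))
for n in("side","top"):
  a=env.get_image(n); cv2.imwrite(f"pics/{n}4r.png",a[:,:,::-1])
  c=a[150:290,180:310] if n=="side" else a[140:250,160:290]
  cv2.imwrite(f"pics/{n}4.png",cv2.resize(c[:,:,::-1],None,fx=5,fy=4.2 if 0 else 5,interpolation=cv2.INTER_CUBIC)[:600])
E
```

```text
[-62.22831946   0.8997513   85.88840113]
t5.88 d cm [ 0.07 -0.1   0.49] rv [-0.001 -0.014 -0.014] ang 1.1 rows>= 0.2 q [   8.5   35.3   65.   -40.9   96.6 -159. ]
```

View pics/side4.png

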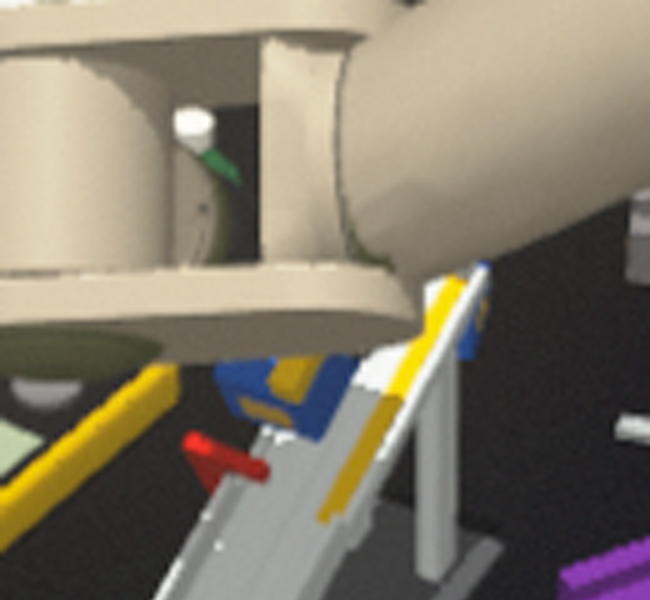

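View pics/top4.png

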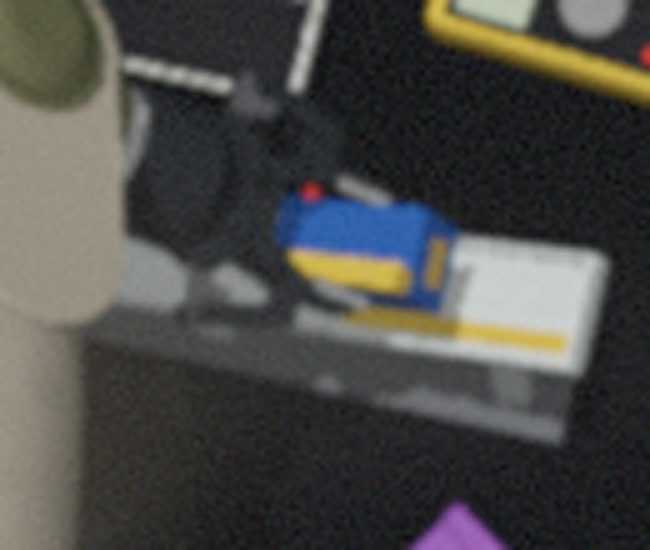

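```bash
python3 - <<'E'
from plan import *
R,t=T(CH)
loc=lambda P: np.round(1e3*R.T@(P-t),1)
def onplane(n,u,v,z):
    e,d=ray(n,u,v); p0=t+R[:,2]*z/1e3; return loc(e+d*((p0-e)@R[:,2])/(d@R[:,2]))
f=lambda u,v,o:((u+.5)/5-.5+o[0],(v+.5)/5-.5+o[1])
for z in(62,67,72):
  print(z,[onplane("top",*f(u,v,(160,140)),z+h) for u,v,h in((300,197,40),(420,205,40),(288,262,54),(408,293,54),(445,307,0))],[onplane("side",*f(u,v,(180,150)),z+h) for u,v,h in((318,440,0),(217,370,40))])
E
```

```text
62 [array([-18.6, -22.2, 102. ]), array([-92.7, -25.5, 102. ]), array([-30.8,  17.2, 116. ]), array([-106.6,   25.1,  116. ]), array([-98.9,  18.6,  62. ])] [array([-16.9,  20.6,  62. ]), array([-17.2, -23. , 102. ])]
67 [array([-22., -21., 107.]), array([-95.7, -24.2, 107. ]), array([-34.2,  18.3, 121. ]), array([-109.5,   26.1,  121. ]), array([-101.8,   19.6,   67. ])] [array([-15. ,  22.9,  67. ]), array([-15.2, -20.3, 107. ])]
72 [array([-25.3, -19.7, 112. ]), array([-98.7, -22.9, 112. ]), array([-37.5,  19.4, 126. ]), array([-112.5,   27.2,  126. ]), array([-104.6,   20.6,   72. ])] [array([-13.1,  25.3,  72. ]), array([-13.2, -17.7, 112. ])]
```

Emit:
play_rows(
  travel=[
    [0,-0.2,-0.2],
    [-0.1,-0.6,-1.2],
    [-0.1,-0.6,-1.2],
    [-0.1,-0.6,-1.2],
    [-0.1,-0.3,-0.6],
    [0,0,0],
  ],
  rotation=[
    [0,-0.007,-0.007],
    [0,-0.007,-0.007],
    [0,0,0],
    [0,0,0],
    [0,0,0],
    [0,0,0],
  ],
  claw=[4.2,4.2,4.2,4.2,4.2,4.2],
)

```text
time_s: 6.48
position: [0.5718, 0.0094, 0.1711]
tool_rot: [[-0.154, -0.973, 0.17], [-0.676, 0.23, 0.7], [-0.72, -0.007, -0.694]]
ft_force: [-0.2, -0.5, -1.4]
grip_width: 0.0472
```

```bash
python3 - <<'E'
from plan import *
R,t=T(CH); s=env.observe(); print(1e3*R.T@(s["position"]-t),s["ft_force"])
delta(*chpose([-64,0,26],1,20))
for n in("side","top"):
  a=env.get_image(n); cv2.imwrite(f"pics/{n}5r.png",a[:,:,::-1])
  c=a[170:290,190:310] if n=="side" else a[140:250,160:290]
  cv2.imwrite(f"pics/{n}5.png",cv2.resize(c[:,:,::-1],None,fx=5,fy=5,interpolation=cv2.INTER_CUBIC)[:600])
E
```

```text
[-65.9166042   -1.95867217  30.97579477] [-0.19402414 -0.54964118 -1.44931689]
t6.48 d cm [-0.2   0.01 -0.53] rv [0.    0.007 0.018] ang 1.1 rows>= 0.2 q [   6.1   37.    70.3  -41.    90.1 -154. ]
```

View pics/side5.png

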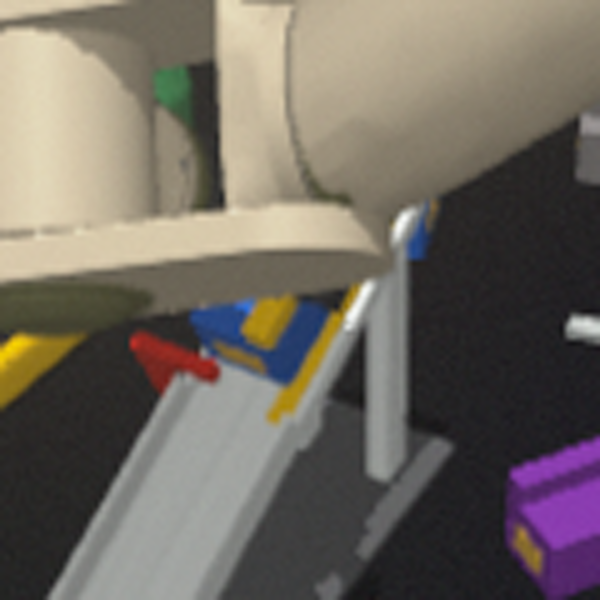

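View pics/top5.png

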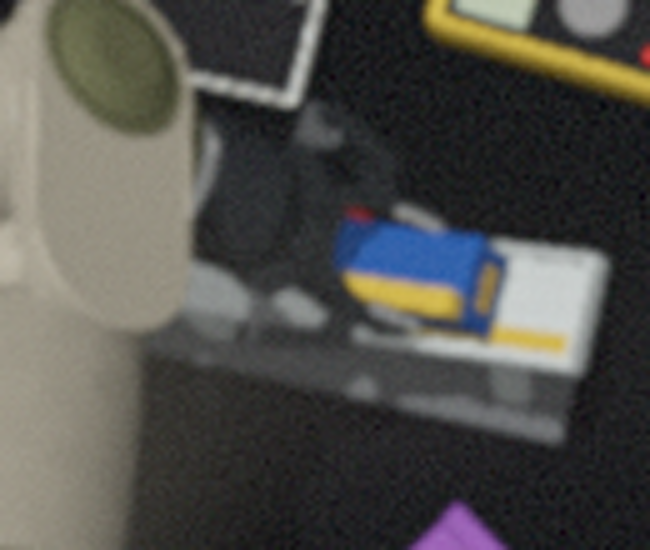

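```bash
python3 - <<'E'
from plan import *
R,t=T(CH)
loc=lambda P: np.round(1e3*R.T@(P-t),1)
def onplane(n,u,v,z):
    e,d=ray(n,u,v); p0=t+R[:,2]*z/1e3; return loc(e+d*((p0-e)@R[:,2])/(d@R[:,2]))
f=lambda u,v,o:((u+.5)/5-.5+o[0],(v+.5)/5-.5+o[1])
for z in(8,12,16):
  print(z,[onplane("top",*f(u,v,(160,140)),z+h) for u,v,h in((355,223,40),(475,231,40),(460,319,54),(490,335,0))],[onplane("side",*f(u,v,(190,170)),z+h) for u,v,h in((290,385,0),(192,312,40))])
E
```

```text
8 [array([-22.1, -24.9,  48. ]), array([-98.1, -28.5,  48. ]), array([-109.6,   23.9,   62. ]), array([-100.3,   19.7,    8. ])] [array([-19.3,  17.5,   8. ]), array([-22.4, -28.4,  48. ])]
12 [array([-24.7, -23.9,  52. ]), array([-100.3,  -27.5,   52. ]), array([-111.8,   24.7,   66. ]), array([-102.5,   20.5,   12. ])] [array([-17.8,  19.3,  12. ]), array([-20.9, -26.4,  52. ])]
16 [array([-27.2, -22.9,  56. ]), array([-102.6,  -26.5,   56. ]), array([-114. ,   25.5,   70. ]), array([-104.6,   21.3,   16. ])] [array([-16.4,  21. ,  16. ]), array([-19.3, -24.4,  56. ])]
```

Emit:
play_rows(
  travel=[
    [-0.25,0.05,-0.2],
    [-0.05,-0.1,-0.2],
    [0,0,0],
  ],
  rotation=[
    [0,0.005,0.015],
    [0,0,0],
    [0,0,0],
  ],
  claw=[4.2,4.2,4.2],
)

```text
time_s: 6.83
position: [0.5699, 0.0101, 0.1696]
tool_rot: [[-0.143, -0.977, 0.158], [-0.679, 0.213, 0.703], [-0.72, -0.007, -0.694]]
ft_force: [-0.1, -0.2, -2.3]
grip_width: 0.0471
```

```bash
python3 - <<'E'
from plan import *
R,t=T(CH); s=env.observe(); print(1e3*R.T@(s["position"]-t),s["ft_force"])
delta(*chpose([-64,0,21],1,20))
E
```

```text
[-6.50883267e+01  2.86370200e-02  2.97034438e+01] [-0.10506445 -0.20228412 -2.3241559 ]
t6.83 d cm [-0.05 -0.25 -0.84] rv [0.    0.007 0.001] ang 0.4 rows>= 0.2 q [   6.3   36.7   71.2  -41.2   89.1 -154.2]
```

Emit:
play_rows(
  travel=[
    [0,-0.15,-0.4],
    [-0.05,-0.15,-0.35],
    [0,0,0],
    [0,0,0],
  ],
  rotation=[
    [0,0.005,0],
    [0,0,0],
    [0,0,0],
    [0,0,0],
  ],
  claw=[4.2,4.2,4.2,4.2],
)

```text
time_s: 7.17
position: [0.5696, 0.0073, 0.1622]
tool_rot: [[-0.145, -0.977, 0.155], [-0.679, 0.212, 0.703], [-0.72, -0.003, -0.694]]
ft_force: [-1.4, 0.2, -1.3]
grip_width: 0.0474
```

```bash
python3 - <<'E'
from plan import *
R,t=T(CH); s=env.observe(); print(1e3*R.T@(s["position"]-t),s["ft_force"])
delta(*chpose([-64,0,20],1,20))
for n in("side","top"):
  a=env.get_image(n); cv2.imwrite(f"pics/{n}6r.png",a[:,:,::-1])
  c=a[170:290,190:310] if n=="side" else a[140:250,160:290]
  cv2.imwrite(f"pics/{n}6.png",cv2.resize(c[:,:,::-1],None,fx=5,fy=5,interpolation=cv2.INTER_CUBIC)[:600])
E
```

```text
[-64.61217336  -0.21463229  21.78618268] [-1.36413482  0.23583384 -1.3106086 ]
t7.17 d cm [-0.02 -0.01 -0.19] rv [-0.     0.003  0.   ] ang 0.2 rows>= 0.0 q [   6.    37.1   71.8  -41.3   88.3 -153.9]
```

View pics/side6.png

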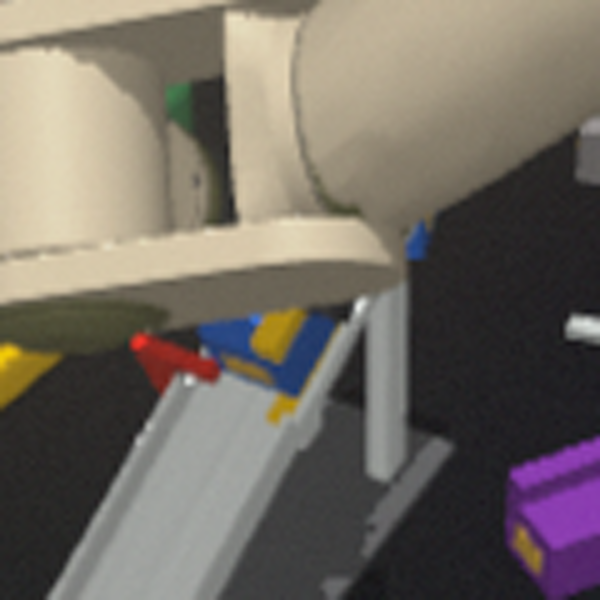

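View pics/top6.png

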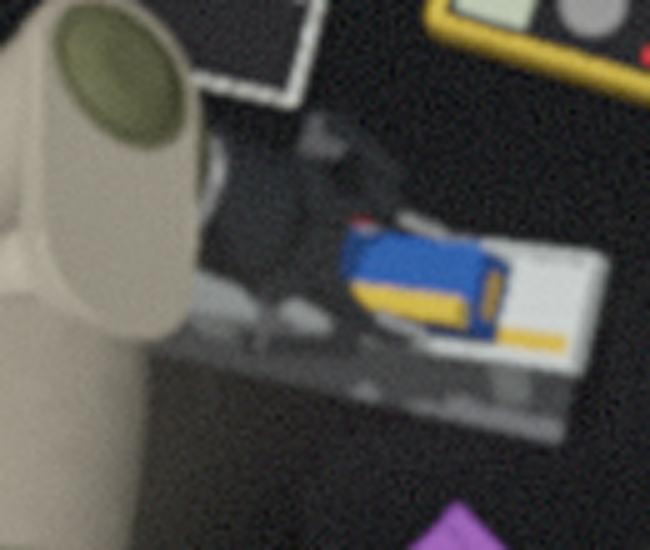

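Emit:
play_rows(
  travel=[
    [0,-0.08,-0.2],
    [0,0,0],
    [0,0,0],
  ],
  rotation=[
    [0,0,0],
    [0,0,0],
    [0,0,0],
  ],
  claw=[4.2,4.2,4.2],
)

```text
time_s: 7.52
position: [0.5697, 0.0065, 0.1602]
tool_rot: [[-0.144, -0.977, 0.155], [-0.679, 0.212, 0.703], [-0.72, -0.004, -0.694]]
ft_force: [0.9, -0.5, -1.3]
grip_width: 0.0472
```

```bash
python3 - <<'E'
from plan import *
R,t=T(CH); s=env.observe(); print(1e3*R.T@(s["position"]-t),s["ft_force"])
im=cv2.imread("pics/top6r.png")
loc=lambda P: np.round(1e3*R.T@(P-t),1)
def onplane(n,u,v,z):
    e,d=ray(n,u,v); p0=t+R[:,2]*z/1e3; return loc(e+d*((p0-e)@R[:,2])/(d@R[:,2]))
f=lambda u,v,o:((u+.5)/5-.5+o[0],(v+.5)/5-.5+o[1])
for z in(2,5):
  print(z,[onplane("top",*f(u,v,(160,140)),z+h) for u,v,h in((360,232,40),(482,240,40),(465,329,54),(495,342,0))],[onplane("side",*f(u,v,(190,170)),z+h) for u,v,h in((293,397,0),(200,325,40))])
E
```

```text
[-64.52259001  -0.54107967  19.68976224] [ 0.88149847 -0.45298954 -1.27474603]
2 [array([-22.9, -21.5,  42. ]), array([-100.3,  -25.4,   42. ]), array([-110.6,   27.7,   56. ]), array([-101.2,   22.1,    2. ])] [array([-16.1,  19.3,   2. ]), array([-19.8, -24.2,  42. ])]
5 [array([-24.8, -20.8,  45. ]), array([-101.9,  -24.7,   45. ]), array([-112.3,   28.3,   59. ]), array([-102.8,   22.6,    5. ])] [array([-15.1,  20.6,   5. ]), array([-18.7, -22.7,  45. ])]
```

Emit:
play_rows(
  travel=[
    [0,0,0],
    [0,0,0],
    [0,0,0],
    [0,0,0],
    [0,0,0],
    [0,0,0],
    [0,0,0],
    [0,0,0],
  ],
  rotation=[
    [0,0,0],
    [0,0,0],
    [0,0,0],
    [0,0,0],
    [0,0,0],
    [0,0,0],
    [0,0,0],
    [0,0,0],
  ],
  claw=[6.0,8.5,8.5,8.5,8.5,8.5,8.5,8.5],
)

```text
time_s: 8.18
position: [0.5703, 0.0063, 0.1619]
tool_rot: [[-0.142, -0.977, 0.157], [-0.68, 0.212, 0.702], [-0.719, -0.007, -0.695]]
ft_force: [1.3, -0.1, -0.6]
grip_width: 0.0854
```

```bash
python3 - <<'E'
from plan import *
for n in("side","top"):
  a=env.get_image(n)
  c=a[170:370,150:310] if n=="side" else a[140:250,130:290]
  cv2.imwrite(f"pics/{n}7.png",cv2.resize(c[:,:,::-1],None,fx=3.75 if n=="top" else 3,fy=3.75 if n=="top" else 3,interpolation=cv2.INTER_CUBIC)[:600])
E
```

```text
(no output)
```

View pics/side7.png

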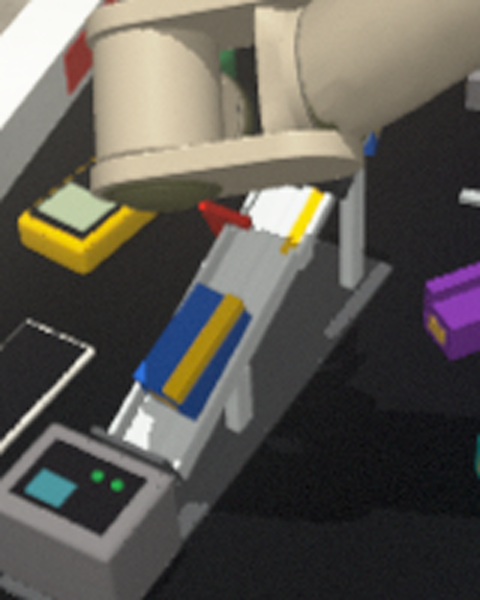

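View pics/top7.png

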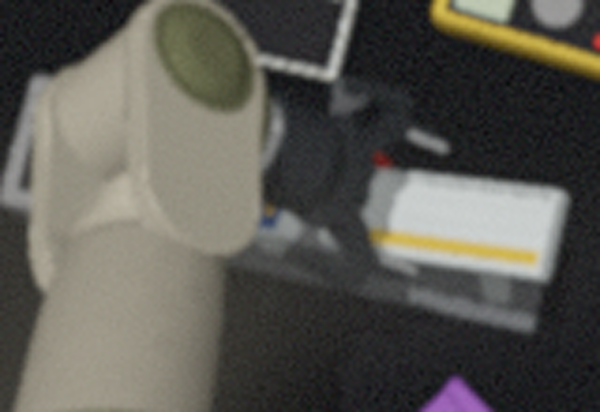

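Emit:
play_rows(
  travel=[
    [0.1,0.4,0.9],
    [0.2,0.8,2.0],
    [0.2,0.8,2.0],
    [0.2,0.8,2.0],
    [0.2,0.4,2.0],
    [0,0,0],
  ],
  rotation=[
    [0,0,0],
    [0,0,0],
    [0,0,0],
    [0,0,0],
    [0,0,0],
    [0,0,0],
  ],
  claw=[8.5,8.5,8.5,8.5,8.5,8.5],
)

```text
time_s: 8.78
position: [0.5785, 0.0406, 0.2569]
tool_rot: [[-0.145, -0.977, 0.156], [-0.679, 0.213, 0.703], [-0.72, -0.004, -0.694]]
ft_force: [-0.6, -1.1, 0.5]
grip_width: 0.0852
```

```bash
cat >> plan.py <<'E'
def vert(h,P):
    a=np.radians(h); x=np.array([0,0,-1.]);y=np.array([np.cos(a),np.sin(a),0]); return np.array(P),np.c_[x,y,np.cross(x,y)]
E
python3 - <<'E'
from plan import *
delta(*vert(60,[.6,-.05,.24])); print(env.observe()["position"])
a=env.get_image("side"); cv2.imwrite("pics/side8.png",cv2.resize(a[170:370,150:310,::-1],None,fx=3,fy=3,interpolation=cv2.INTER_CUBIC))
E
```

```text
t8.78 d cm [ 2.15 -9.06 -1.69] rv [ 0.363 -0.81  -1.773] ang 113.6 rows>= 16.5 q [   8.9   34.1   60.8  -41.3  100.7 -160.9]
[0.57854773 0.04061754 0.25691027]
```

View pics/side8.png

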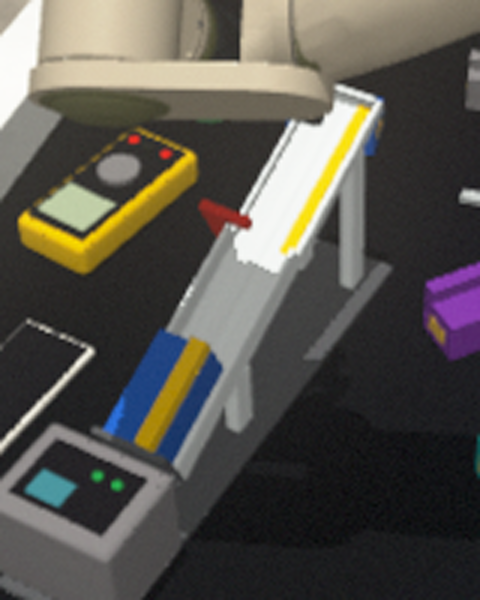

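Emit:
play_rows(
  travel=[
    [0.2,-0.5,0],
    [0.2,-0.5,0],
    [0.2,-0.5,0],
    [0.2,-0.5,0],
    [0.2,-0.5,0],
    [0.2,-0.5,0],
    [0.2,-0.5,0],
    [0.2,-0.5,0],
    [0.2,-0.5,0],
    [0.2,-0.5,0],
    [0.2,-0.5,0],
    [0.2,-0.5,0],
  ],
  rotation=[
    [0.021,-0.048,-0.106],
    [0.021,-0.048,-0.106],
    [0.021,-0.048,-0.106],
    [0.021,-0.048,-0.106],
    [0.021,-0.048,-0.106],
    [0.021,-0.048,-0.106],
    [0.021,-0.048,-0.106],
    [0.021,-0.048,-0.106],
    [0.021,-0.048,-0.106],
    [0.021,-0.048,-0.106],
    [0.021,-0.048,-0.106],
    [0.021,-0.048,-0.106],
  ],
  claw=[8.5,8.5,8.5,8.5,8.5,8.5,8.5,8.5,8.5,8.5,8.5,8.5],
)

```text
time_s: 9.83
position: [0.5997, -0.0191, 0.2445]
tool_rot: [[-0.201, 0.056, 0.978], [-0.122, 0.989, -0.082], [-0.972, -0.135, -0.192]]
ft_force: [-0.2, 1.0, -0.5]
grip_width: 0.0851
```

```bash
python3 - <<'E'
from plan import *
delta(*vert(-87.2,[.611,-.243,.14])); print(env.observe()["position"])
E
```

```text
t9.83 d cm [  1.13 -22.39 -10.45] rv [-0.295 -0.203 -3.002] ang 173.2 rows>= 25.2 q [ -9.3  32.2  55.6  -9.  102.4 -96.5]
[ 0.5997299  -0.01913636  0.24445899]
```

Emit:
play_rows(
  travel=[
    [0.1,-1.2,0],
    [0.1,-1.2,0],
    [0.1,-1.2,0],
    [0.1,-1.2,0],
    [0.1,-1.2,0],
    [0.1,-1.2,0],
    [0.1,-1.2,0],
    [0.1,-1.2,0],
    [0.1,-1.2,-0.5],
    [0.1,-1.2,-0.5],
    [0.1,-1.2,-0.5],
    [0.1,-1.2,-0.5],
  ],
  rotation=[
    [-0.011,-0.008,-0.118],
    [-0.011,-0.008,-0.118],
    [-0.011,-0.008,-0.118],
    [-0.011,-0.008,-0.118],
    [-0.011,-0.008,-0.118],
    [-0.011,-0.008,-0.118],
    [-0.011,-0.008,-0.118],
    [-0.011,-0.008,-0.118],
    [-0.011,-0.008,-0.118],
    [-0.011,-0.008,-0.118],
    [-0.011,-0.008,-0.118],
    [-0.011,-0.008,-0.118],
  ],
  claw=[8.5,8.5,8.5,8.5,8.5,8.5,8.5,8.5,8.5,8.5,8.5,8.5],
)

```text
time_s: 10.83
position: [0.6075, -0.1699, 0.2147]
tool_rot: [[-0.162, 0.987, -0.01], [0.054, -0.002, -0.999], [-0.985, -0.162, -0.053]]
ft_force: [0.1, -0.5, -1.0]
grip_width: 0.0849
```

```bash
python3 - <<'E'
from plan import *
delta(*vert(-87.2,[.611,-.243,.14])); print(env.observe()["position"])
E
```

```text
t10.83 d cm [ 0.35 -7.31 -7.47] rv [-0.167 -0.089 -1.512] ang 87.3 rows>= 12.7 q [-25.8  35.6  53.7  -1.3 100.5 -25.6]
[ 0.60746687 -0.16991404  0.21473718]
```

Emit:
play_rows(
  travel=[
    [0.05,-0.7,-0.5],
    [0.05,-0.7,-0.5],
    [0.05,-0.7,-0.5],
    [0.05,-0.7,-0.5],
    [0.05,-0.7,-0.5],
    [0.05,-0.7,-0.5],
    [0.05,-0.7,-0.5],
    [0.05,-0.7,-0.5],
    [0.05,-0.7,-0.5],
    [0.05,-0.7,-0.5],
    [0.05,-0.3,-0.5],
    [0,0,0],
  ],
  rotation=[
    [-0.013,-0.007,-0.119],
    [-0.013,-0.007,-0.119],
    [-0.013,-0.007,-0.119],
    [-0.013,-0.007,-0.119],
    [-0.013,-0.007,-0.119],
    [-0.013,-0.007,-0.119],
    [-0.013,-0.007,-0.119],
    [-0.013,-0.007,-0.119],
    [-0.013,-0.007,-0.119],
    [-0.013,-0.007,-0.119],
    [-0.013,-0.007,-0.119],
    [-0.013,-0.007,-0.119],
  ],
  claw=[8.5,8.5,8.5,8.5,8.5,8.5,8.5,8.5,8.5,8.5,8.5,8.5],
)

```text
time_s: 11.83
position: [0.6067, -0.2485, 0.1434]
tool_rot: [[-0.008, 0.069, -0.998], [0.028, -0.997, -0.069], [-1.0, -0.028, 0.006]]
ft_force: [-0.4, 0.5, 0.4]
grip_width: 0.0851
```

```bash
python3 - <<'E'
from plan import *
delta(*vert(-87.2,[.611,-.243,.10])); print(env.observe()["position"])
E
```

```text
t11.83 d cm [ 0.43  0.55 -4.34] rv [-0.028 -0.008 -0.02 ] ang 2.0 rows>= 1.1 q [-33.   36.7  62.9   1.1  81.7  52.8]
[ 0.60668837 -0.24845869  0.14339131]
```

Emit:
play_rows(
  travel=[
    [0.4,0.5,0],
    [0.1,0.1,-1.2],
    [0,0,-1.5],
    [0,0,-1.2],
    [0,0,0],
  ],
  rotation=[
    [-0.028,-0.008,-0.02],
    [0,0,0],
    [0,0,0],
    [0,0,0],
    [0,0,0],
  ],
  claw=[8.5,8.5,8.5,8.5,8.5],
)

```text
time_s: 12.25
position: [0.6089, -0.2414, 0.0988]
tool_rot: [[-0.005, 0.037, -0.999], [0.003, -0.999, -0.037], [-1.0, -0.003, 0.005]]
ft_force: [-0.4, 0.7, -0.2]
grip_width: 0.0847
```

```bash
python3 - <<'E'
from plan import *
delta(*vert(-87.2,[.611,-.243,.016])); print(env.observe()["position"])
for n in("side","top"):
  a=env.get_image(n)
  c=a[150:270,190:310] if n=="side" else a[140:250,270:400]
  cv2.imwrite(f"pics/{n}9.png",cv2.resize(c[:,:,::-1],None,fx=5,fy=5,interpolation=cv2.INTER_CUBIC)[:600])
E
```

```text
t12.25 d cm [ 0.21 -0.16 -8.28] rv [-0.003 -0.005  0.012] ang 0.8 rows>= 2.0 q [-32.   38.7  66.9  -0.   74.8  55.9]
[ 0.60891093 -0.24144907  0.09881207]
```

View pics/side9.png

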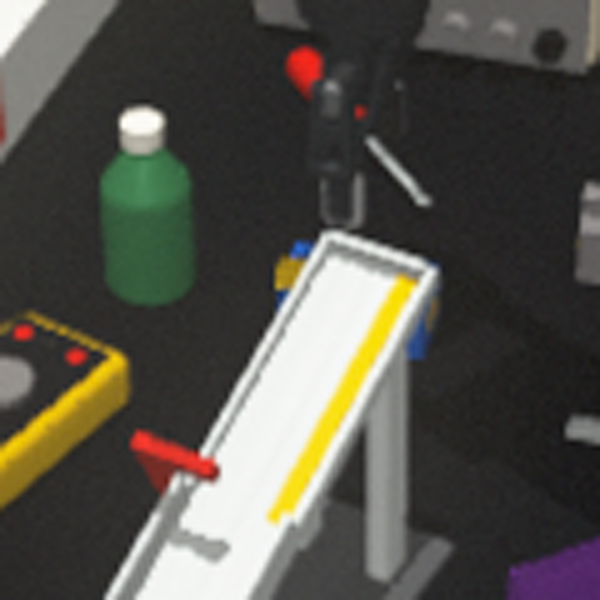

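View pics/top9.png

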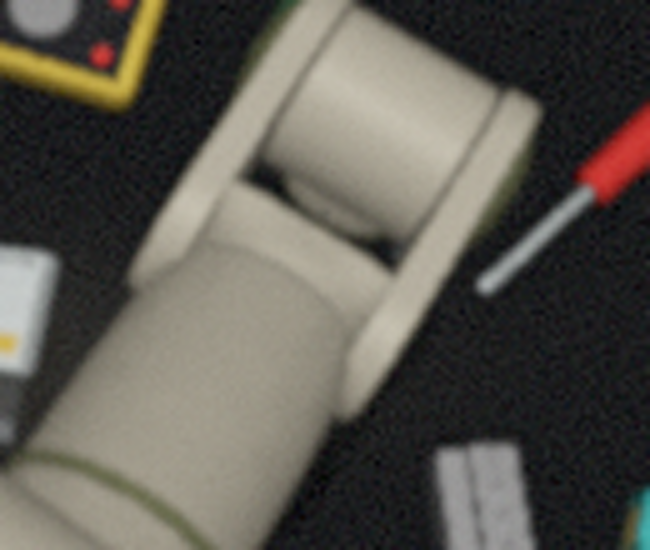

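Emit:
play_rows(
  travel=[
    [0.2,-0.15,0],
    [0,0,-2],
    [0,0,-2],
    [0,0,-2],
    [0,0,-1.5],
    [0,0,0],
    [0,0,0],
  ],
  rotation=[
    [0,-0.005,0.012],
    [0,0,0],
    [0,0,0],
    [0,0,0],
    [0,0,0],
    [0,0,0],
    [0,0,0],
  ],
  claw=[8.5,8.5,8.5,8.5,8.5,8.5,8.5],
)

```text
time_s: 12.93
position: [0.6152, -0.2464, 0.0308]
tool_rot: [[0.015, 0.052, -0.999], [-0.006, -0.999, -0.052], [-1.0, 0.006, -0.015]]
ft_force: [-0.5, 0.1, -0.0]
grip_width: 0.0851
```

```bash
python3 - <<'E'
from plan import *
delta(*vert(-87.2,[.611,-.243,.016])); print(env.observe()["ft_force"])
E
```

```text
t12.93 d cm [-0.42  0.34 -1.48] rv [ 0.006  0.015 -0.003] ang 0.9 rows>= 0.4 q [-32.1  43.1  70.3   0.2  65.7  54.8]
[-0.54851023  0.09642764 -0.00139815]
```

Emit:
play_rows(
  travel=[
    [-0.4,0.35,-0.2],
    [0,0,-0.7],
    [0,0,-0.5],
    [0,0,0],
  ],
  rotation=[
    [0.006,0.015,-0.003],
    [0,0,0],
    [0,0,0],
    [0,0,0],
  ],
  claw=[8.5,8.5,8.5,8.5],
)

```text
time_s: 13.27
position: [0.6125, -0.2436, 0.0199]
tool_rot: [[0.004, 0.049, -0.999], [-0.002, -0.999, -0.049], [-1.0, 0.003, -0.004]]
ft_force: [0.5, -0.3, 0.1]
grip_width: 0.085
```

```bash
python3 - <<'E'
from plan import *
delta(*vert(-87.2,[.611,-.243,.016])); print(env.observe()["ft_force"])
E
```

```text
t13.27 d cm [-0.15  0.06 -0.39] rv [ 0.002  0.004 -0.   ] ang 0.3 rows>= 0.1 q [-32.   43.8  70.9   0.   65.   55.2]
[ 0.49496889 -0.26531585  0.14051399]
```

Close at about 18 mm TCP height.

Emit:
play_rows(
  travel=[
    [-0.1,0,-0.2],
    [0,0,0],
    [0,0,0],
    [0,0,0],
    [0,0,0],
    [0,0,0],
    [0,0,0],
    [0,0,0],
  ],
  rotation=[
    [0,0.004,0],
    [0,0,0],
    [0,0,0],
    [0,0,0],
    [0,0,0],
    [0,0,0],
    [0,0,0],
    [0,0,0],
  ],
  claw=[8.5,4.2,4.2,4.2,4.2,4.2,4.2,4.2],
  squeeze=60,
)

```text
time_s: 13.93
position: [0.612, -0.2438, 0.019]
tool_rot: [[0.002, 0.049, -0.999], [-0.003, -0.999, -0.05], [-1.0, 0.003, -0.001]]
ft_force: [0.2, 0.5, -0.3]
grip_width: 0.0469
```

```bash
python3 - <<'E'
from plan import *
delta(*vert(-87.2,[.611,-.243,.016])); s=env.observe(); print(s["ft_force"],s["position"],s["grip_width"])
a=env.get_image("side")
cv2.imwrite("pics/side10.png",cv2.resize(a[150:270,190:310,::-1],None,fx=5,fy=5,interpolation=cv2.INTER_CUBIC)[:600])
E
```

```text
t13.93 d cm [-0.1   0.08 -0.3 ] rv [ 0.003  0.002 -0.001] ang 0.2 rows>= 0.1 q [-31.9  43.9  70.9  -0.1  65.   55.3]
[ 0.24923379  0.45549792 -0.27728149] [ 0.61196934 -0.24377587  0.01900437] 0.046933732618729324
```

View pics/side10.png

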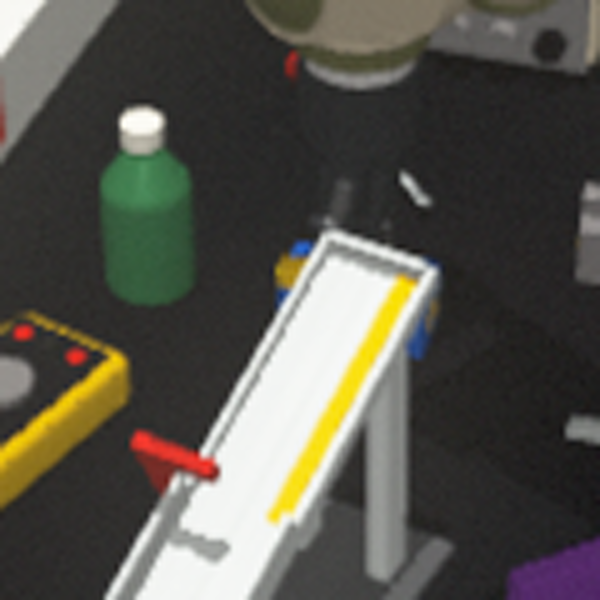

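Emit:
play_rows(
  travel=[
    [0,0,1],
    [0,0,2],
    [0,0,3],
    [0,0,3],
    [0,0,3],
    [0,0,3],
    [0,0,3],
    [0,0,3],
    [0,0,2],
    [0,0,0],
  ],
  rotation=[
    [0,0,0],
    [0,0,0],
    [0,0,0],
    [0,0,0],
    [0,0,0],
    [0,0,0],
    [0,0,0],
    [0,0,0],
    [0,0,0],
    [0,0,0],
  ],
  claw=[4.2,4.2,4.2,4.2,4.2,4.2,4.2,4.2,4.2,4.2],
)

```text
time_s: 14.82
position: [0.6066, -0.2408, 0.2616]
tool_rot: [[-0.006, 0.049, -0.999], [0.001, -0.999, -0.049], [-1.0, -0.001, 0.006]]
ft_force: [0.2, 0.2, -2.6]
grip_width: 0.0466
```

```bash
python3 - <<'E'
from plan import *
P,R=chpose([-75,0,80],-1); print(P); delta(P,R); s=env.observe(); print(s["position"],s["grip_width"])
E
```

```text
[0.57238078 0.02123908 0.21958888]
t14.82 d cm [-3.42 26.21 -4.2 ] rv [-0.288  0.338  1.289] ang 78.1 rows>= 11.4 q [-32.   31.9  52.2  -0.1  96.1  55.2]
[ 0.6065533  -0.24083421  0.26157503] 0.046564629627064286
```

Emit:
play_rows(
  travel=[
    [-0.3,2,0.2],
    [-0.3,2,0.2],
    [-0.3,2,0.2],
    [-0.3,2,0.1],
    [-0.3,2,0],
    [-0.3,2,0],
    [-0.3,2,0],
    [-0.3,2,0],
    [-0.3,2,0],
    [-0.3,2,0],
    [-0.3,2,0],
    [-0.3,2,0],
  ],
  rotation=[
    [-0.022,0.026,0.1],
    [-0.022,0.026,0.1],
    [-0.022,0.026,0.1],
    [-0.022,0.026,0.1],
    [-0.022,0.026,0.1],
    [-0.022,0.026,0.1],
    [-0.022,0.026,0.1],
    [-0.022,0.026,0.1],
    [-0.022,0.026,0.1],
    [-0.022,0.026,0.1],
    [-0.022,0.026,0.1],
    [-0.022,0.026,0.1],
  ],
  claw=[4.2,4.2,4.2,4.2,4.2,4.2,4.2,4.2,4.2,4.2,4.2,4.2],
)

```text
time_s: 15.82
position: [0.5626, 0.0049, 0.2551]
tool_rot: [[-0.11, 0.968, -0.227], [-0.385, -0.253, -0.887], [-0.916, -0.01, 0.401]]
ft_force: [-0.4, 0.6, -2.4]
grip_width: 0.0468
```

```bash
python3 - <<'E'
from plan import *
P,R=chpose([-75,0,80],-1); delta(P,R); s=env.observe(); print(s["position"],s["grip_width"])
E
```

```text
t15.82 d cm [ 0.97  1.63 -3.56] rv [-0.009 -0.008  0.042] ang 2.5 rows>= 0.9 q [ -1.3  26.9  65.7 -22.9  93.5  13. ]
[0.56264145 0.00490682 0.25513889] 0.04681558913991276
```

Emit:
play_rows(
  travel=[
    [0.6,1.2,-1.0],
    [0.3,0.4,-1.5],
    [0,0,-1],
    [0,0,0],
  ],
  rotation=[
    [-0.005,-0.004,0.03],
    [-0.003,-0.003,0.01],
    [0,0,0],
    [0,0,0],
  ],
  claw=[4.2,4.2,4.2,4.2],
)

```text
time_s: 16.15
position: [0.5686, 0.0277, 0.2144]
tool_rot: [[-0.09, 0.98, -0.176], [-0.397, -0.197, -0.896], [-0.913, -0.011, 0.407]]
ft_force: [0.0, -0.2, -3.8]
grip_width: 0.0473
```

```bash
cat > look.py <<'E'
from plan import *
import sys
k=sys.argv[1]
for n in("side","top"):
  a=env.get_image(n); cv2.imwrite(f"pics/{n}{k}r.png",a[:,:,::-1])
  c=a[170:290,190:310] if n=="side" else a[140:250,160:290]
  cv2.imwrite(f"pics/{n}{k}.png",cv2.resize(c[:,:,::-1],None,fx=5,fy=5,interpolation=cv2.INTER_CUBIC)[:600])
R,t=T(CH); s=env.observe(); print(1e3*R.T@(s["position"]-t),s["ft_force"])
delta(*chpose([-75,0,40],-1))
E
python3 look.py 11
```

```text
[-69.20694183   4.21950785  79.19337859] [ 0.07612991 -0.5422948  -2.2035145 ]
t16.25 d cm [-0.04 -2.16 -3.34] rv [-0.001 -0.007 -0.013] ang 0.9 rows>= 0.8 q [  1.1  29.   68.6 -23.3  88.5  14.4]
```

View pics/side11.png

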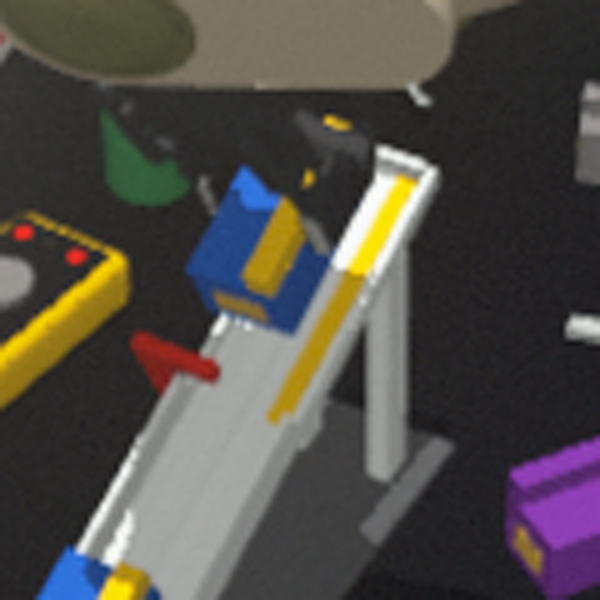

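View pics/top11.png

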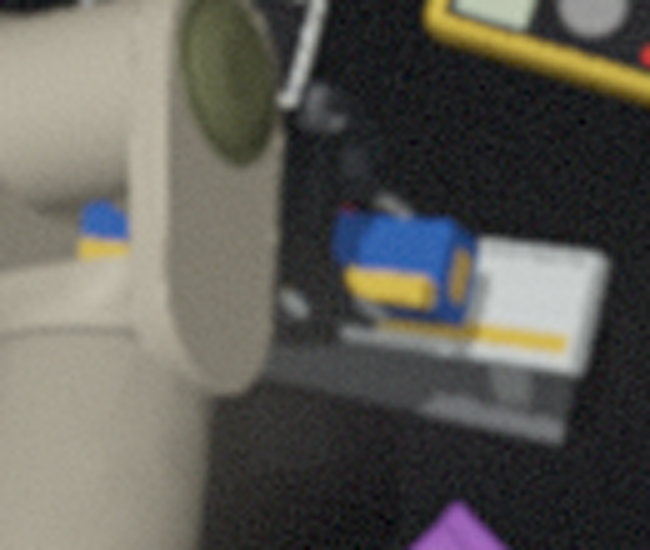

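Emit:
play_rows(
  travel=[
    [0.3,-0.3,-0.3],
    [-0.1,-0.5,-1.1],
    [-0.1,-0.5,-1.1],
    [-0.1,-0.5,-1.1],
    [-0.1,-0.3,-0.6],
    [0,0,0],
  ],
  rotation=[
    [0,-0.007,-0.013],
    [0,0,0],
    [0,0,0],
    [0,0,0],
    [0,0,0],
    [0,0,0],
  ],
  claw=[4.2,4.2,4.2,4.2,4.2,4.2],
)

```text
time_s: 16.75
position: [0.5706, 0.0001, 0.1765]
tool_rot: [[-0.081, 0.975, -0.207], [-0.396, -0.222, -0.891], [-0.915, 0.01, 0.404]]
ft_force: [0.2, -0.5, -2.4]
grip_width: 0.0465
```

```bash
python3 look.py 12
```

```text
[-76.47879214  -3.1084105   33.4479712 ] [-0.14280577 -0.61440939 -2.09873478]
t16.85 d cm [-0.22  0.46  0.54] rv [-0.001  0.012  0.01 ] ang 0.9 rows>= 0.1 q [ -1.4  30.3  73.  -23.7  81.8  16. ]
```

View pics/side12.png

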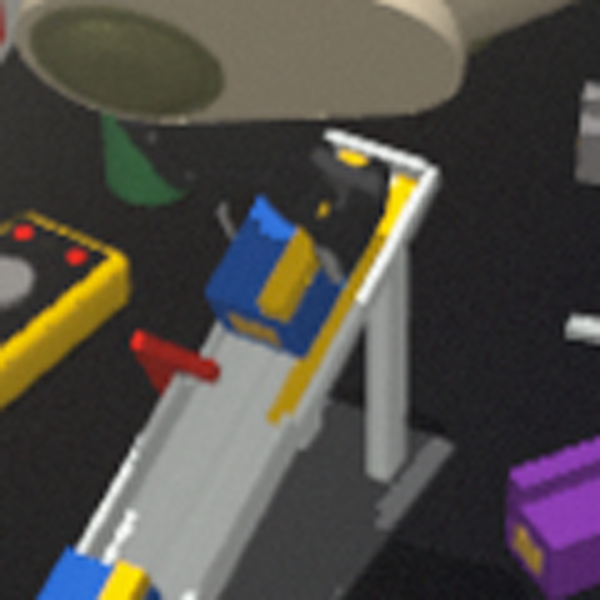

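View pics/top12.png

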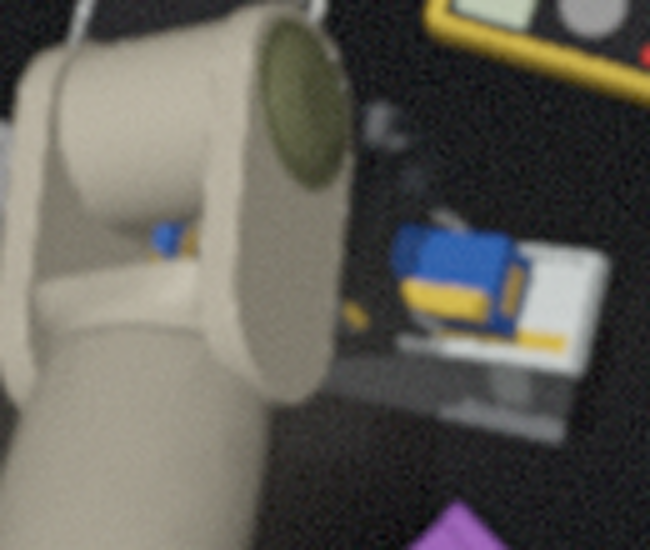

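Emit:
play_rows(
  travel=[
    [-0.3,0.1,0],
    [0,0,0],
    [0,0,0],
  ],
  rotation=[
    [0,0.012,0.01],
    [0,0,0],
    [0,0,0],
  ],
  claw=[4.2,4.2,4.2],
)

```text
time_s: 17.1
position: [0.5687, 0.002, 0.1796]
tool_rot: [[-0.084, 0.978, -0.194], [-0.397, -0.211, -0.893], [-0.914, 0.002, 0.405]]
ft_force: [1.0, 0.0, -3.1]
grip_width: 0.0474
```

```bash
python3 look.py 13; python3 - <<'E'
from plan import *
R,t=T(CH)
loc=lambda P: np.round(1e3*R.T@(P-t),1)
def onplane(n,u,v,z):
    e,d=ray(n,u,v); p0=t+R[:,2]*z/1e3; return loc(e+d*((p0-e)@R[:,2])/(d@R[:,2]))
f=lambda u,v,o:((u+.5)/5-.5+o[0],(v+.5)/5-.5+o[1])
print("pic12: TCP (-76.5,-3.1,33.4)")
for z in(11,14,17):
  print(z,[onplane("top",*f(u,v,(160,140)),z+h) for u,v,h in((505,235,40),(488,319,54),(518,335,0))],[onplane("side",*f(u,v,(190,170)),z+h) for u,v,h in((303,357,0),(220,320,0),(207,292,40))])
E
```

```text
[-76.56641873  -0.41924959  35.40210529] [-0.13050417 -0.46248255 -2.81396563]
t17.20 d cm [0.03 0.33 0.36] rv [-0.001  0.002 -0.001] ang 0.2 rows>= 0.1 q [ -1.3  30.1  73.  -23.7  82.3  15.3]
pic12: TCP (-76.5,-3.1,33.4)
11 [array([-118.4,  -27.5,   51. ]), array([-127.7,   22.4,   65. ]), array([-119. ,   18.1,   11. ])] [array([-34.1,  17.8,  11. ]), array([-37.5, -31.4,  11. ]), array([-33.5, -25.2,  51. ])]
14 [array([-120. ,  -26.8,   54. ]), array([-129.3,   23. ,   68. ]), array([-120.6,   18.7,   14. ])] [array([-33. ,  19.2,  14. ]), array([-36.3, -29.9,  14. ]), array([-32.4, -23.6,  54. ])]
17 [array([-121.6,  -26. ,   57. ]), array([-131. ,   23.7,   71. ]), array([-122.2,   19.2,   17. ])] [array([-31.9,  20.5,  17. ]), array([-35.2, -28.5,  17. ]), array([-31.2, -22.1,  57. ])]
```

View pics/side13.png

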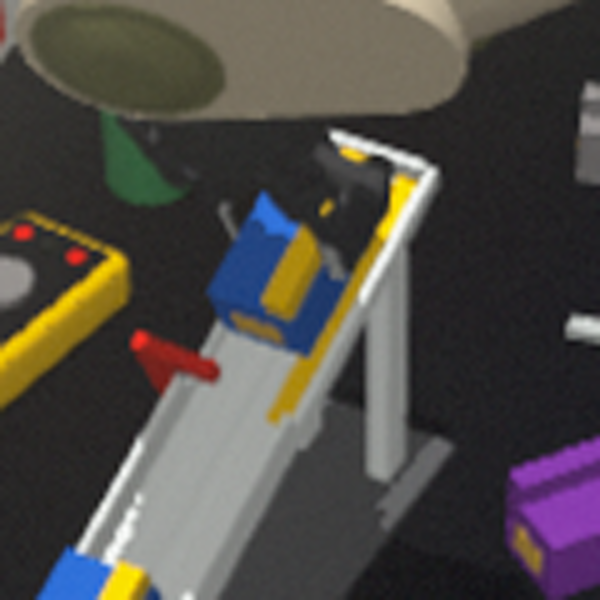

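Emit:
play_rows(
  travel=[
    [-0.05,-0.25,-0.6],
    [-0.1,-0.25,-0.6],
    [0,0,0],
    [0,0,0],
  ],
  rotation=[
    [0,0,0],
    [0,0,0],
    [0,0,0],
    [0,0,0],
  ],
  claw=[4.2,4.2,4.2,4.2],
)

```text
time_s: 17.53
position: [0.567, -0.0031, 0.1663]
tool_rot: [[-0.083, 0.978, -0.193], [-0.397, -0.21, -0.894], [-0.914, 0.002, 0.405]]
ft_force: [-0.0, 0.3, -2.2]
grip_width: 0.0474
```

```bash
python3 look.py 14
```

```text
[-76.13105823   0.07683239  21.29981347] [ 0.13740959  0.72289268 -2.53114867]
t17.63 d cm [0.19 0.84 1.66] rv [-0.001  0.003 -0.002] ang 0.2 rows>= 0.4 q [ -1.8  30.6  74.5 -23.9  80.2  15.6]
```

View pics/side14.png

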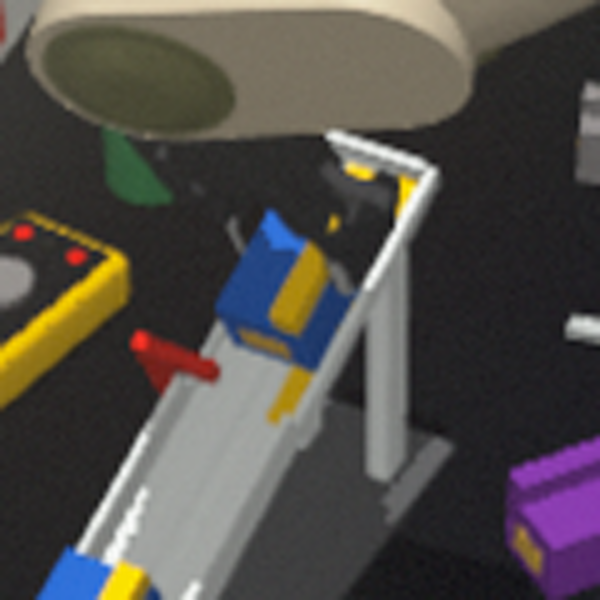

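View pics/top14.png

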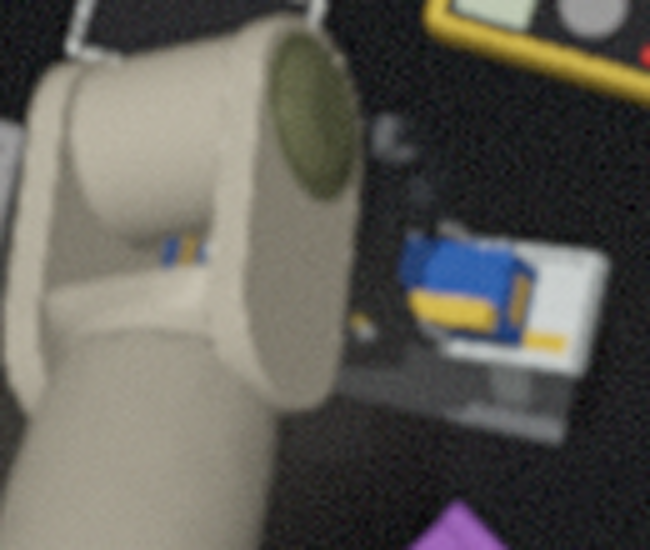

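Emit:
play_rows(
  travel=[
    [0,-0.04,-0.1],
    [0,0,0],
    [0,0,0],
    [0,0,0],
    [0,0,0],
    [0,0,0],
    [0,0,0],
    [0,0,0],
    [0,0,0],
    [0,0,0],
    [0,0,0],
    [0,0,0],
  ],
  rotation=[
    [0,0,0],
    [0,0,0],
    [0,0,0],
    [0,0,0],
    [0,0,0],
    [0,0,0],
    [0,0,0],
    [0,0,0],
    [0,0,0],
    [0,0,0],
    [0,0,0],
    [0,0,0],
  ],
  claw=[4.2,4.2,6.0,8.5,8.5,8.5,8.5,8.5,8.5,8.5,8.5,8.5],
)

```text
time_s: 18.63
position: [0.5681, -0.0037, 0.1676]
tool_rot: [[-0.079, 0.978, -0.195], [-0.398, -0.21, -0.893], [-0.914, 0.007, 0.406]]
ft_force: [0.6, 1.2, 0.6]
grip_width: 0.0849
```

```bash
python3 - <<'E'
from plan import *
a=env.get_image("side")
cv2.imwrite("pics/side15.png",cv2.resize(a[170:370,150:310,::-1],None,fx=3,fy=3,interpolation=cv2.INTER_CUBIC))
E
```

```text
(no output)
```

View pics/side15.png

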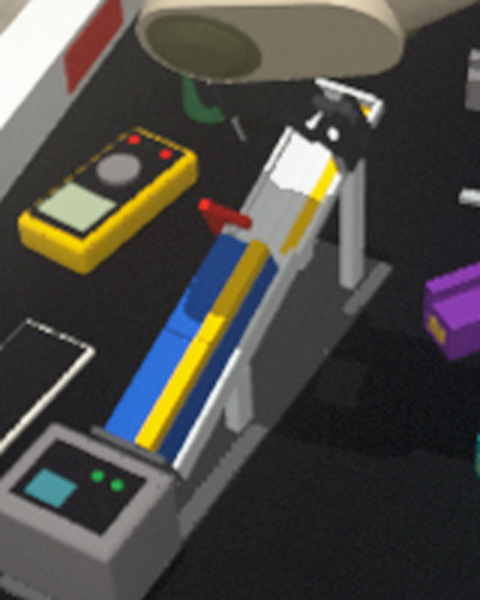

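Both packs sit nose to tail against the end stop. I'll retract along the chute normal now.

Emit:
play_rows(
  travel=[
    [0.1,0.4,0.9],
    [0.2,0.7,1.8],
    [0.2,0.7,2.0],
    [0.2,0.7,2.0],
    [0.1,0.3,2.0],
    [0,0,0],
    [0,0,0],
    [0,0,0],
  ],
  rotation=[
    [0,0,0],
    [0,0,0],
    [0,0,0],
    [0,0,0],
    [0,0,0],
    [0,0,0],
    [0,0,0],
    [0,0,0],
  ],
  claw=[8.5,8.5,8.5,8.5,8.5,8.5,8.5,8.5],
)

```text
time_s: 19.35
position: [0.5756, 0.0273, 0.2616]
tool_rot: [[-0.079, 0.978, -0.195], [-0.397, -0.21, -0.894], [-0.914, 0.007, 0.405]]
ft_force: [0.1, 0.4, -0.3]
grip_width: 0.0848
```

```bash
python3 - <<'E'
from plan import *
a=env.get_image("side"); print(env.observe()["ft_force"],env.observe()["position"])
cv2.imwrite("pics/side16.png",cv2.resize(a[150:370,100:360,::-1],None,fx=2.7,fy=2.7,interpolation=cv2.INTER_CUBIC))
# pack extents along yellow ribs (top plane z=54)
R,t=T(CH)
def onplane(n,u,v,z):
    e,d=ray(n,u,v); p0=t+R[:,2]*z/1e3; return np.round(1e3*R.T@(e+d*((p0-e)@R[:,2])/(d@R[:,2])-t),1)
h=cv2.cvtColor(a,cv2.COLOR_RGB2HSV); m=cv2.inRange(h,(15,110,80),(35,255,255)); m[:, :190]=0; m[:,270:]=0; m[:235]=0
n,l,st,ce=cv2.connectedComponentsWithStats(m)
for i in range(1,n):
    if st[i,4]>15:
        c=np.argwhere(l==i); print(st[i],onplane("side",*ce[i],54),onplane("side",*c[c[:,0].argmin()][::-1],54),onplane("side",*c[c[:,0].argmax()][::-1],54))
E
```

```text
[-0.31427323  0.81701    -0.86788491] [0.57543659 0.02719014 0.26118305]
[190 235  20  17 166] [ 27.8 -87.4  54. ] [ 16.2 -99.   54. ] [ 58.1 -88.4  54. ]
[244 235  14  20  91] [-10.4  40.3  54. ] [-34.5  36.   54. ] [17.5 38.8 54. ]
[195 250  45  71 591] [109.9  16.9  54. ] [17.  11.5 54. ] [195.7  21.1  54. ]
```

View pics/side16.png

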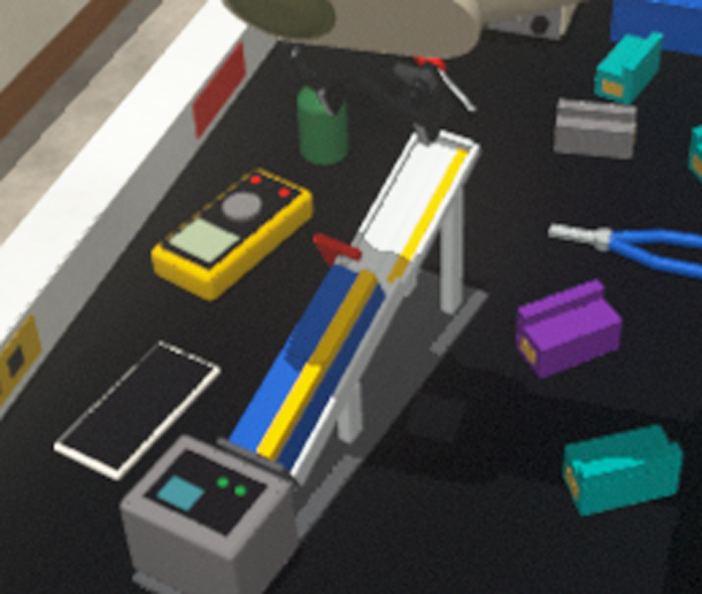

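```bash
python3 - <<'E'
from rig import env
print(env.close_job())
E
```

```text
the job is handed in; nothing more can be done
None
```

Both blue packs now lie in the lower lane, one behind the other against the end stop, and I handed the job in at about 19.5 s of the 61 s allowed.

I lifted the jammed pack out, turned it half round about the chute's normal and let it go about 1–2 mm above the floor. It slid past the gate to the stop. I then picked the other blue pack off the bench, turned it into line with the chute and let it go the same way.

**Final position:** in the last side view the two yellow ribs form one line on the striped side. They run from x ≈ 17 to 196 mm along the chute at y ≈ +17 mm. That puts the pack origins near 61 and 151 mm, inside the allowed 48–165 mm.

**Clearance:** the open gripper was raised well above the chute, and the force reading was only noise (about 1 N).

**Bystanders:** the grey pack and the other bystanders visible in that view looked unmoved. I judged this by eye and did not measure it.

**Measurement disagreement:** the chute's position measured from the two cameras differed by about 2–3 mm. I averaged the two and checked each pack visually before release. No other check failed or disagreed.

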